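Tip a batch of rolls from the scale pan and lock the pan

ROBOT

A 6-joint arm with a two-finger parallel gripper is mounted at the origin on the work surface. World frame = base frame: x ahead of the robot, y to its left, z up, the work surface at z = 0. Lengths are in m, angles in rad, forces in N, time in s.
With the tool pointing down it reaches from about 0.3 to 0.875 m from the base axis. Payload 6.4 kg.
Tool frame: the origin (TCP) lies midway between the tips of the shut fingers; the grasp point (between the pads) lies 19 mm behind it; z points along the fingers, y is the direction in which the jaws open and shut (so a half turn about z gives the same grasp; the last joint's range is limited). The gripper opens to 85 mm and grips with 20 to 120 N. Pads are 22 mm wide; open, the fingers measure 114 mm over their backs; the gripper's body (76 mm by 85 mm) begins 54 mm behind the grasp point. The pads swing forward as they close: fully open they stand 13 mm farther back than shut.
Start: joints at [1.066, 0.181, 1.607, -0, 1.354, -0.206], TCP at [0.169, 0.55, 0.231] pointing down, gripper open.
Joint ranges: [-2.99, 2.99], [-0.89, 2.07], [0.3, 2.58], [-1.14, 4.28], [0, 2.63], [-3.12, 3.12]. Speed limits (rad/s): [2.57, 2.57, 3.01, 3.14, 3.14, 3.14].

INTERFACE

Orientations are given as a 3x3 rotation matrix whose columns are the frame's x, y, z axes.
In Python, from plant import robot, camera gives the robot as it stands. The module is installed in compiled form; this text tells all that it offers.
- The arm moves only by the tool servo_tool, never from a script. Its argument "increments" is a list that holds one entry, the list of rows, each a list of 4 numbers: the shift along the tool's x, y, z in m, then the turn about the tool's z in degrees. In form: [[[tx, ty, tz, spin], ...]]. A call has exactly 10 rows; each row is the pose to reach, as a shift and turn from the pose measured when the call began, along the tool's axes at that moment; what a row does not reach only later rows make up. A row lasts 1/12 s, in which the tool goes at most 41.7 mm and 7.16 degrees, less where a joint would pass 70% of its speed; a pose out of reach is approached as far as the arm can. A call with a gripper value outside its range is refused whole. "gripper" is the finger opening in m, from 0 to 0.0854, set as the call begins (left out, the last holds). The fingers move at their own pace and stop on an object; "squeeze" is the grip in N (left out, the last holds). Time passes only in rows, so rows that repeat a pose let the fingers close, or fill a call up. It gives the time, the measured TCP pose, the force and the opening at its end, in the units of the state.
- robot.observe(): the state, without advancing time (a new reading comes with each control period).
- camera(name): name is "scene" or "top" or "wrist"; returns a dict with "color" (480x640x3 uint8, blue, green, red), "z_map" (480x640 float32, m along the optical axis (not along the pixel's ray), 0 where there is no reading), "vfov" (degrees; the focal length in pixels is half the picture's height over the tangent of half this angle, whatever the lens; pixels are square), "cx", "cy" (the principal point, pixels), "rvec" (rotation vector, rad) and "tvec" (3), from world to camera coordinates, as OpenCV has them; the wrist camera has in their place "hand_eye" (4x4, takes a point from camera to tool coordinates, whose origin is the TCP and whose axes are the flange's). Camera axes: x right, y down, z forward; pixel columns grow to the right and rows downward; lengths in m; the calibration is good to about 2 mm. The wrist camera is an equidistant fisheye: a pixel r from the principal point sees the ray r / f radians off the axis. A picture is of the moment at which its call begins: read the wrist's pose just before it.
- robot.job_done(): hands the job in, once; it reports no verdict.
The state is a dict: "time": time; "joints": joint angles; "joint_vel": joint speeds; "effort": joint torques, N m; "tool_pos": TCP position; "tcp_rot": TCP orientation; "contact_force": force on the tool from outside, world axes, zero at the start; "torque": the same for the moment, N m; "width": finger opening in m.
Only numpy, scipy, OpenCV 4.12 (cv2) and the standard library are available. Lean on these libraries where they do the work, as an engineer would, in place of code of your own. Each camera call takes 0.05 s, during which the arm holds its last target. There are 200 camera calls.

TASK

With the scale's pan still locked by its pin, put every loose bread roll from the bench on the pan, side by side, and let go of them; then draw the ball-lock pin out with its red button held in, stand it in the grey rest block, lift the pan by its blue handle and keep it tipped until every roll has slid into the green crate. Lower the pan level again and lock it: with the button held in, put the pin all the way down through the pan's yellow lug and the lug below, then let go so that the button springs out. Leave the other things on the bench where they are.

Things in the scene. Friction and masses are not known exactly. Their poses are not given: they have to be found in the camera images.
- scale: White batch scale, fixed on the bench, 170 x 200 mm, green displays facing the robot. Origin: on the bench under the middle of its pan; x points from the pan's handle towards the green crate, y along the pan's hinge. At its +y side two lugs stick out, one above the other, with a hole through both: the upper, yellow one is the pan's, the dark one below the scale's
- pan (a joint): tip of the pan about its hinge, rad: 0 = level (on its stop), 1.0 = fully tipped up towards the crate. Lifted, once the lock pin is out, by its handle (3 to 5 N); it sinks back by its own weight when let go. Rolls slide off only when it is well tipped (they are sure to at 0.75 and above)
- pan_hinge (a point): middle of the pan's hinge axis (120 mm above the bench), which runs along the scale's y. Just beyond it stands the green bread crate, joined to the scale: open-topped, 240 (scale x, from 113 to 353 mm from the scale's origin) x 320 (y, 160 mm either side) x 90 mm high outside, walls and floor 6 mm; the rolls slide off the pan into it
- pan_handle (a point): middle of the pan's blue handle bar: a round bar 12 mm thick, 100 mm long along the scale's y, 45 mm outside the pan's closed end (39 mm free gap to the pan's wall). Turns with the pan: it lies 245 mm from the hinge axis, and 8 mm above it when level
- pan_mid (a point): middle of the scale's aluminium pan, on its floor's upper face (122 mm above the bench when level); axes as the scale's, turning with the pan. Floor 250 mm wide (y), from x = -100 to +128 mm, hinge at x = +100. Walls 4 mm thick stand 30 mm above the floor on three sides; the +x side, towards the crate, is open
- lug_hole (a point): mouth of the lock hole on the upper face of the yellow lug when the pan is level (a fixed point of the scale, 128 mm above the bench). Upright hole, 14 mm wide, 1.5 mm chamfer, through the yellow lug (8 mm), a 2 mm gap and the dark lug (8 mm), open below; 45 mm outside the pan's side wall. The two holes line up only when the pan is level
- pin_grip (a point): centre of the ball-lock pin's black grip, 28 mm above the flange's underside. Grip 30 (pin x) x 26 (y) x 46 mm high (z, from 4 to 50 mm above the flange's underside). A red thumb button, 18 mm wide, stands 10 mm out of its +x face. Fingers closing along x, one on the button, one on the opposite face, hold the pin and push the button in at once (40 mm wide, 35 mm when in)
- pin_button (a joint): how far the red button is pushed in, m: 0 = out, 0.005 = fully in; a spring (2 N at first, 6 N fully in) pushes it back. When it is out, two lock balls stand 3 mm out of the shank's sides (18 mm across, 20 to 25 mm below the flange's underside), and the pin cannot enter or leave the lock hole; when it is fully in they are drawn wholly into the shank
- pin_flange (a point): centre of the underside of the pin's round flange (36 mm wide, 4 mm thick); z points from the shank to the grip, x towards the button. Below it the steel shank, 12 mm thick, 37 mm long, with a tapered tip. The pin weighs 160 g. At the start it stands upright in the lock hole, its flange on the yellow lug, its button out
- pin_tip (a point): end of the pin's shank, 37 mm below the flange's underside
- rest_mouth (a point): middle of the top of the grey rest block (70 x 70 x 60 mm, fixed), mouth of its 21 mm wide upright hole, in which the pin can stand with its flange on the block (empty at the start); the pin goes in and out freely, button in or out
- roll1_mid (a point): centre of a golden-brown crusty bread roll with a pale cross cut on top, round, 54 mm wide and 44 mm high with a flat bottom, 60 g, hard (like the other rolls; three to five of them are there)
- roll2_mid (a point): centre of a golden-brown crusty bread roll with a pale cross cut on top, round, 54 mm wide and 44 mm high with a flat bottom, 60 g, hard
- roll3_mid (a point): centre of a golden-brown crusty bread roll with a pale cross cut on top, round, 54 mm wide and 44 mm high with a flat bottom, 60 g, hard
- roll4_mid (a point): centre of a golden-brown crusty bread roll with a pale cross cut on top, round, 54 mm wide and 44 mm high with a flat bottom, 60 g, hard
- roll5_mid (a point): centre of a golden-brown crusty bread roll with a pale cross cut on top, round, 54 mm wide and 44 mm high with a flat bottom, 60 g, hard
- seed_jar: small jar of seeds with an orange lid, 48 mm wide, 58 mm high, among the rolls (not part of the job; origin: middle of its underside)
- flour_can: white flour can, 90 mm wide, 140 mm high (not part of the job; origin: middle of its underside)
- scraper: dough scraper lying flat, 115 mm steel blade with a blue handle (not part of the job)
- pastry_brush: pastry brush lying on the bench (not part of the job)
- mug: blue mug, 76 mm wide, 85 mm high (not part of the job; origin: middle of its underside)

How it is judged:
By the outcome, as a careful person would: the job done as asked, in the order asked, and still so for the second after the job is handed in, with the robot touching nothing.
Of roll1, roll2, roll3, roll4, roll5 only 3 to 5 are there at a start; the rules pass over those that are not, and their reading is None.
At some moment in a run one of roll1, roll2, roll3, roll4, roll5 may be knocked a few centimetres aside while the robot is not near it.
It also fails if it takes over 210 s, if anything falls off the work surface, if the arm or the gripper's body presses on something with over 40 N, if the wrist force passes 120 N, or if a joint passes its speed limit or range.

## Working session

There is one attempt and no reset: what is moved stays moved. The work goes in short steps, Python scripts to look and compute and a tool call to move; the robot and the scene stay as the last step left them, time stands still between calls to the robot, and variables do not carry over. Pictures are saved under pics/ and viewed, about 12 in all and at most 16, crops included, and the job is handed in when it is done.

Besides the shell and the picture viewer there is one more tool, called in YAML: its name, and indented under it one key for each argument. servo_tool: Moves the arm, as the interface text tells. Its arguments: {"type":"object","properties":{"increments":{"type":"array"},"gripper":{"type":"number"},"squeeze":{"type":"number"}},"required":["increments"]}

```bash
mkdir -p pics
cat > h.py <<'E'
import numpy as np, cv2
from plant import robot, camera
def cloud(c):
    # world xyz per pixel for scene/top
    h,w=c['z_map'].shape; f=h/2/np.tan(np.radians(c['vfov'])/2)
    u,v=np.meshgrid(np.arange(w),np.arange(h)); z=c['z_map']
    P=np.stack([(u-c['cx'])/f*z,(v-c['cy'])/f*z,z],-1)
    R=cv2.Rodrigues(np.array(c['rvec'],float))[0]
    return (P-np.array(c['tvec']).ravel())@R
E
python3 - <<'E'
from h import *
s=robot.observe();print({k:np.round(v,3).tolist() for k,v in s.items()})
for n in('scene','top'):
    c=camera(n);cv2.imwrite(f'pics/{n}0.png',c['color']);np.savez(f'{n}0.npz',**c)
    print(n,c['vfov'],c['cx'],c['cy'],c['rvec'],c['tvec'])
    P=cloud(c); print([ (u,v,np.round(P[v,u],3).tolist()) for v in range(60,480,120) for u in range(80,640,160)])
E
```

```text
{'time': 0.0, 'joints': [1.066, 0.182, 1.608, -0.0, 1.354, -0.206], 'joint_vel': [-0.001, 0.001, -0.001, 0.0, -0.001, -0.001], 'effort': [-0.001, -44.487, -35.133, -0.0, 0.009, -0.0], 'tool_pos': [0.169, 0.549, 0.23], 'tcp_rot': [[-0.956, 0.294, -0.001], [0.294, 0.956, -0.002], [0.0, -0.002, -1.0]], 'contact_force': [1.077, 0.909, -0.227], 'torque': [-0.016, 0.006, -0.012], 'width': 0.085}
scene 52.14025363503295 319.7930684432289 233.7726534064583 [ 2.46525164  0.67835377 -0.22981969] [-0.47387265 -0.14542618  1.60658174]
[(80, 60, [-0.593, 0.223, 0.138]), (240, 60, [-0.213, 0.65, 0.006]), (400, 60, [0.396, 0.834, 0.111]), (560, 60, [0.858, 2.408, -0.715]), (80, 180, [-0.303, -0.129, -0.001]), (240, 180, [0.162, 0.138, 0.003]), (400, 180, [0.616, 0.407, -0.0]), (560, 180, [1.067, 0.666, 0.004]), (80, 300, [0.037, -0.448, 0.005]), (240, 300, [0.423, -0.217, 0.001]), (400, 300, [0.808, 0.008, 0.004]), (560, 300, [1.333, 0.76, -0.75]), (80, 420, [0.306, -0.678, 0.051]), (240, 420, [0.616, -0.479, 0.002]), (400, 420, [0.948, -0.281, 0.003]), (560, 420, [1.477, 0.248, -0.754])]
top 47.65190379245739 320.8337960156041 238.3491385515869 [ 2.23742797 -2.17768688  0.06031333] [-0.02586724  0.54207178  1.41376758]
[(80, 60, [1.0, 0.642, -0.001]), (240, 60, [1.015, 0.218, -0.003]), (400, 60, [1.025, -0.21, 0.008]), (560, 60, [1.015, -0.612, 0.068]), (80, 180, [0.679, 0.626, 0.004]), (240, 180, [0.692, 0.207, -0.001]), (400, 180, [0.704, -0.218, 0.001]), (560, 180, [0.716, -0.645, 0.002]), (80, 300, [0.365, 0.614, -0.0]), (240, 300, [0.375, 0.197, -0.002]), (400, 300, [0.386, -0.224, 0.001]), (560, 300, [0.399, -0.634, 0.032]), (80, 420, [0.057, 0.597, 0.007]), (240, 420, [0.065, 0.186, 0.001]), (400, 420, [0.073, -0.231, -0.002]), (560, 420, [0.084, -0.65, 0.004])]
```

View pics/top0.png

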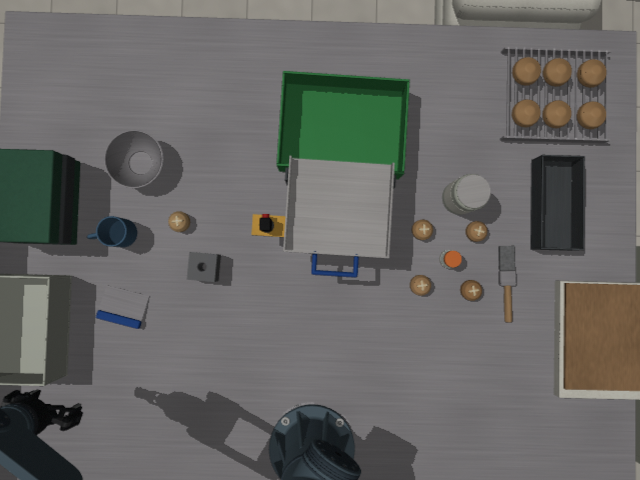

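View pics/scene0.png

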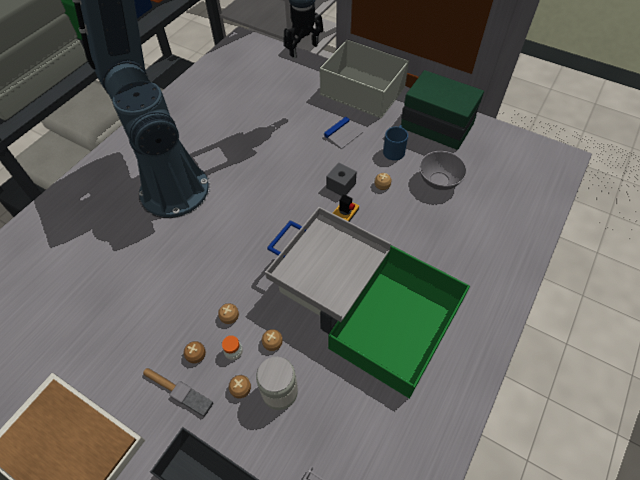

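The top view shows five cross-cut rolls at about (178,221), (423,230), (477,231), (421,285) and (471,290). The jar is at (453,259), the pin at (265,223), the rest at (205,267) and the handle at (335,265). The scene view agrees; the rolls on the wire rack aren't loose ones. Now I'll measure them.

```bash
cat >> h.py <<'E'
def ray_plane(c,u,v,z):
    h=480;f=h/2/np.tan(np.radians(float(c['vfov']))/2)
    R=cv2.Rodrigues(np.array(c['rvec'],float))[0];o=-R.T@np.array(c['tvec']).ravel()
    d=R.T@np.array([(u-c['cx'])/f,(v-c['cy'])/f,1]);return o+d*(z-o[2])/d[2]
def blobs(c,lo,hi,amin=20):
    m=cv2.inRange(cv2.cvtColor(c['color'],cv2.COLOR_BGR2HSV),lo,hi)
    n,l,s,ce=cv2.connectedComponentsWithStats(m)
    return [(s[i],ce[i],l==i) for i in range(1,n) if s[i][4]>=amin]
def rolls(c):
    m=cv2.inRange(cv2.cvtColor(c['color'],cv2.COLOR_BGR2HSV),(8,60,60),(24,255,255))
    m=cv2.morphologyEx(m,cv2.MORPH_CLOSE,np.ones((7,7)))
    n,l,s,ce=cv2.connectedComponentsWithStats(m);out=[]
    for i in range(1,n):
        if 200<s[i][4]<1200 and .75<s[i][2]/s[i][3]<1.35: out.append((s[i],ce[i],l==i))
    return out
E
python3 - <<'E'
from h import *
C={n:dict(np.load(n+'0.npz')) for n in('top','scene')}
for n,c in C.items():
    P=cloud(c);print(n)
    for s,ce,m in rolls(c):
        p=P[m];print(' roll',ce.round(1),s.tolist(),'ray',ray_plane(c,*ce,.024).round(4)[:2],'ctr',np.median(p,0).round(3),'top',np.percentile(p[:,2],95).round(3))
    for nm,lo,hi in(('blue',(108,150,80),(125,255,255)),('red',(0,180,90),(4,255,255)),('red2',(175,150,90),(180,255,255)),('orange',(5,200,200),(14,255,255)),('yellow',(18,180,150),(30,255,255))):
        for s,ce,m in blobs(c,lo,hi,8):
            p=P[m];print(' ',nm,ce.round(1),s.tolist(),np.median(p,0).round(3), 'z',np.percentile(p[:,2],[5,95]).round(3))
c=C['top'];P=cloud(c)
def stat(nm,m):
    p=P[m];r=cv2.minAreaRect(p[:,:2].astype(np.float32));print(nm,len(p),np.round(r[0],4),np.round(r[1],3),round(r[2],2))
u,v=np.meshgrid(np.arange(640),np.arange(480))
box=lambda a,b,cc,d:(u>a)&(u<b)&(v>cc)&(v<d)
stat('rest',box(180,225,245,285)&(abs(P[...,2]-.06)<.006))
stat('panrim',box(280,400,150,260)&(abs(P[...,2]-.152)<.006))
stat('panfloor',box(290,390,165,250)&(abs(P[...,2]-.122)<.005))
stat('crate',box(270,420,65,180)&(abs(P[...,2]-.09)<.006))
stat('pintop',box(255,280,210,240)&(P[...,2]>.165))
print(np.median(P[box(255,280,210,240)&(P[...,2]>.165)],0))
m=box(195,215,258,276)&(c['color'].max(-1)<60); print('hole px',u[m].mean(),v[m].mean(),m.sum(),ray_plane(c,u[m].mean(),v[m].mean(),.06))
for k,(a,b,cc,d) in {'flour':(455,490,175,210),'jar':(445,462,250,268),'mug':(98,137,217,247)}.items():
    q=P[box(a,b,cc,d)&(P[...,2]>.03)];print(k,np.median(q,0).round(3),np.percentile(q[:,2],95))
im=cv2.resize(c['color'][195:285,180:370],None,fx=4,fy=4,interpolation=cv2.INTER_CUBIC);cv2.imwrite('pics/crop1.png',im)
E
```

```text
top
 roll [178.8 221.4] [168, 211, 22, 21, 354] ray [0.576  0.3581] ctr [0.575 0.355 0.039] top 0.046
 roll [422.  229.4] [412, 220, 21, 20, 346] ray [ 0.5725 -0.274 ] ctr [ 0.572 -0.27   0.039] top 0.047
 roll [476.3 231. ] [466, 221, 22, 21, 355] ray [ 0.5725 -0.4161] ctr [ 0.571 -0.411  0.039] top 0.048
 roll [452.3 258.6] [443, 250, 19, 18, 254] ray [ 0.4986 -0.3547] ctr [ 0.498 -0.346  0.058] top 0.064
 roll [420.1 284.8] [410, 275, 21, 21, 348] ray [ 0.4286 -0.2719] ctr [ 0.429 -0.268  0.039] top 0.049
 roll [470.8 289.9] [460, 280, 22, 21, 357] ray [ 0.4188 -0.4043] ctr [ 0.42  -0.4    0.039] top 0.048
  blue [334.7 269.2] [312, 255, 46, 22, 293] [ 0.459 -0.046  0.134] z [0.129 0.138]
  blue [117.7 318.9] [97, 311, 43, 17, 318] [0.321 0.505 0.021] z [0.016 0.027]
  red [264.9 215.2] [263, 214, 5, 4, 17] [0.587 0.123 0.164] z [0.162 0.168]
scene
 roll [382.6 180.9] [375, 173, 17, 17, 229] ray [0.5763 0.3553] ctr [0.58  0.347 0.036] top 0.047
 roll [228.1 313.3] [218, 303, 21, 21, 334] ray [ 0.4287 -0.2738] ctr [ 0.435 -0.278  0.038] top 0.048
 roll [271.6 339.5] [262, 329, 21, 
[... 583 characters left out ...]
[0.585 0.117 0.165] z [0.162 0.169]
  orange [232.8 346.4] [225, 339, 13, 12, 19] [ 0.51  -0.353  0.059] z [0.055 0.061]
  yellow [352.2 211.5] [344, 204, 15, 16, 44] [0.586 0.128 0.129] z [0.125 0.131]
rest 707 [0.4611 0.2884] [0.072 0.07 ] 86.74
panrim 546 [ 0.6129 -0.0488] [0.25  0.227] 87.82
panfloor 7559 [ 0.6148 -0.0546] [0.203 0.239] 1.55
crate 873 [ 0.8323 -0.057 ] [0.32  0.242] 87.92
pintop 163 [0.5253 0.0783] [0.159 0.035] 47.53
[0.56575341 0.12288782 0.17801016]
hole px 200.46511627906978 266.5813953488372 43 [0.46115582 0.29061631 0.06      ]
flour [ 0.658 -0.367  0.14 ] 0.14503295921774004
jar [ 0.498 -0.346  0.058] 0.06412078419508152
mug [0.542 0.501 0.065] 0.08715821600960319
```

View pics/crop1.png

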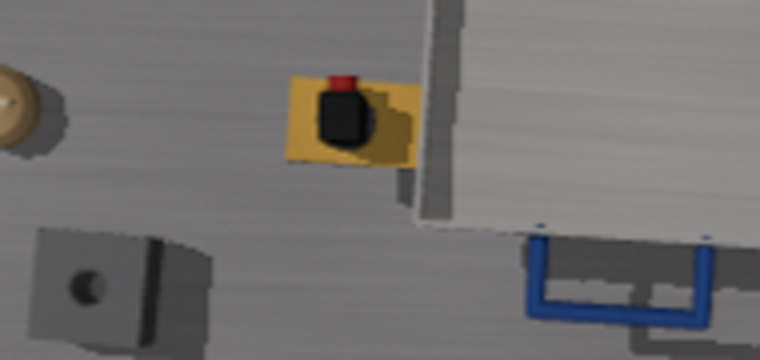

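The scale's yaw comes out at about −2.1°, with its origin near (0.5995, −0.0484). All heights agree with the sizes given. The lone roll on the left goes first, with the tool aligned to the scale's axes.

servo_tool:
  increments:
    - [[-0.04,-0.006,0,7],[-0.08,-0.012,0,14],[-0.12,-0.018,0,21],[-0.16,-0.024,0,28],[-0.2,-0.03,0,35],[-0.24,-0.036,0,42],[-0.28,-0.042,0,49],[-0.32,-0.048,0,56],[-0.35,-0.052,0,63],[-0.38,-0.056,0,70]]
  gripper: 0.072
  squeeze: 25

```text
time: 0.93
tool_pos: [0.5172, 0.3822, 0.2298]
tcp_rot: [[-0.043, 0.999, -0.002], [0.999, 0.043, -0.002], [-0.002, -0.002, -1.0]]
contact_force: [-0.1, 0.3, 1.0]
width: 0.0721
```

```bash
cat >> h.py <<'E'
YAW=np.radians(-2.1);O=np.array([.5995,-.0484])
Rs=np.array([[np.cos(YAW),-np.sin(YAW)],[np.sin(YAW),np.cos(YAW)]])
def toS(p): return Rs.T@(np.array(p)[:2]-O)
def delta(target,jaw_deg,s=None):
    """world xyz + jaw (tool y) heading deg -> shift in tool axes, spin"""
    s=s or robot.observe();R=np.array(s['tcp_rot'])
    d=R.T@(np.array(target)-np.array(s['tool_pos']))
    now=np.degrees(np.arctan2(R[1,1],R[0,1]))
    return d.round(4).tolist(),round(float((now-jaw_deg+180)%360-180),2)
def where():
    s=robot.observe();R=np.array(s['tcp_rot'])
    print('t',round(s['time'],2),'tcp',np.round(s['tool_pos'],4),'S',toS(s['tool_pos']).round(4),'jaw',np.degrees(np.arctan2(R[1,1],R[0,1])).round(2),'tilt',R[:2,2].round(4),'w',round(s['width'],4),'F',np.round(s['contact_force'],1),'q6',round(s['joints'][5],2))
    return s
E
python3 - <<'E'
from h import *
where();print(delta([.576,.3567,.10],-2.1))
c=camera('top')
for s,ce,m in rolls(c):print(ray_plane(c,*ce,.024)[:2].round(4),toS(ray_plane(c,*ce,.024)).round(4))
E
```

```text
t 0.93 tcp [0.5172 0.3822 0.2298] S [-0.098   0.4273] jaw 2.47 tilt [-0.0017 -0.0018] w 0.0721 F [-0.1  0.3  1. ] q6 0.41
([-0.0277, 0.0578, 0.1297], 4.57)
[0.5759 0.3581] [-0.0385  0.4053]
[ 0.5725 -0.274 ] [-0.0187 -0.2264]
[ 0.5725 -0.4161] [-0.0135 -0.3685]
[ 0.4986 -0.3548] [-0.0896 -0.3099]
[ 0.4286 -0.2718] [-0.1626 -0.2296]
[ 0.4188 -0.4043] [-0.1675 -0.3622]
```

servo_tool:
  increments:
    - [[-0.027,0.03,0,4.5],[-0.027,0.057,0,4.5],[-0.027,0.0575,0.04,4.5],[-0.027,0.0575,0.08,4.5],[-0.027,0.0575,0.12,4.5],[-0.027,0.0575,0.15,4.5],[-0.027,0.0575,0.18,4.5],[-0.027,0.0575,0.205,4.5],[-0.027,0.0575,0.22,4.5],[-0.027,0.0575,0.225,4.5]]

```text
time: 1.82
tool_pos: [0.5781, 0.3525, 0.0011]
tcp_rot: [[0.046, 0.999, -0.004], [0.999, -0.046, -0.005], [-0.006, -0.004, -1.0]]
contact_force: [-0.2, -0.1, -0.4]
width: 0.0717
```

servo_tool:
  increments:
    - [[0,0,0,0],[0,0,0,0],[0,0,0,0],[0,0,0,0],[0,0,0,0],[0,0,0,0],[0,0,0,0],[0,0,0,0],[0,0,0,0],[0,0,0,0]]
  gripper: 0.04
  squeeze: 25

```text
time: 2.65
tool_pos: [0.5782, 0.3525, 0.0011]
tcp_rot: [[0.046, 0.999, -0.004], [0.999, -0.046, -0.005], [-0.006, -0.004, -1.0]]
contact_force: [-1.0, -0.3, 1.0]
width: 0.0525
```

servo_tool:
  increments:
    - [[0,0,-0.02,0],[0,0,-0.05,0],[0,0,-0.08,0],[0,0,-0.11,0],[0,0,-0.14,0],[0,0,-0.17,0],[0,0,-0.2,0],[0,0,-0.215,0],[0,0,-0.215,0],[0,0,-0.215,0]]

```text
time: 3.48
tool_pos: [0.5794, 0.3539, 0.217]
tcp_rot: [[0.046, 0.999, -0.002], [0.999, -0.046, -0.005], [-0.005, -0.002, -1.0]]
contact_force: [-0.7, 0.2, -1.1]
width: 0.052
```

Run:
```python
from h import *
where()
c=camera('wrist');cv2.imwrite('pics/w1.png',c['color']);print(c['vfov'],c['cx'],c['cy'],np.round(c['hand_eye'],4))
```

```text
t 3.48 tcp [0.5794 0.3539 0.217 ] S [-0.0348  0.4013] jaw -2.63 tilt [-0.0021 -0.0047] w 0.052 F [-0.7  0.2 -1.1] q6 0.42
65.70646984690485 315.58942543278937 232.59697672887168 [[ 1.800e-03 -9.528e-01 -3.035e-01  7.770e-02]
 [ 1.000e+00  1.900e-03 -2.000e-04 -1.000e-03]
 [ 8.000e-04 -3.035e-01  9.528e-01 -1.431e-01]
 [ 0.000e+00  0.000e+00  0.000e+00  1.000e+00]]
```

View pics/w1.png

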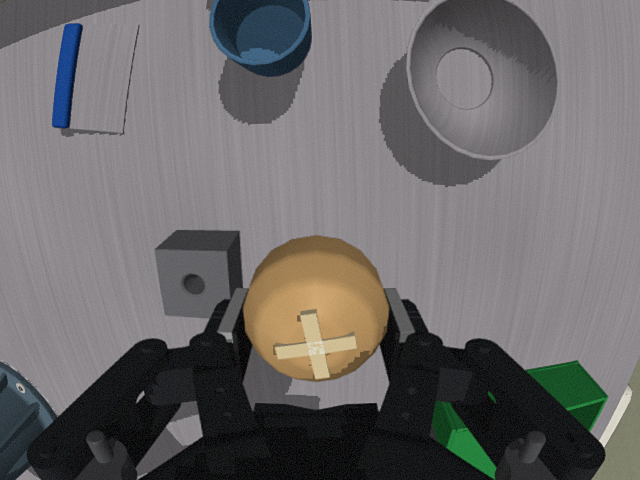

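The wrist view shows the roll centred between the pads, with its cross at (315,350). I'll carry it to the pan.

servo_tool:
  increments:
    - [[-0.04,0,0,-0.5],[-0.08,0,0,-0.5],[-0.12,0,0,-0.5],[-0.16,0,0,-0.5],[-0.2,0,0,-0.5],[-0.24,-0.005,0,-0.5],[-0.275,-0.005,0,-0.5],[-0.3,-0.005,0,-0.5],[-0.311,-0.005,0,-0.5],[-0.311,-0.005,0,-0.5]]

```text
time: 4.37
tool_pos: [0.5582, 0.0409, 0.215]
tcp_rot: [[0.041, 0.999, -0.009], [0.999, -0.041, -0.006], [-0.006, -0.008, -1.0]]
contact_force: [-0.5, 1.1, -0.8]
width: 0.0524
```

Run:
```python
from h import *
where()
```

```text
t 4.37 tcp [0.5582 0.0409 0.215 ] S [-0.0445  0.0877] jaw -2.33 tilt [-0.0086 -0.0058] w 0.0524 F [-0.5  1.1 -0.8] q6 -0.09
```

servo_tool:
  increments:
    - [[0,0.003,0.03,0],[0,0.003,0.055,0],[0,0.003,0.075,0],[0,0.003,0.084,0],[0,0.003,0.088,0],[0,0.003,0.09,0],[0,0.003,0.09,0],[0,0.003,0.09,0],[0,0.003,0.09,0],[0,0.003,0.09,0]]

```text
time: 5.2
tool_pos: [0.5591, 0.0411, 0.1241]
tcp_rot: [[0.039, 0.999, -0.012], [0.999, -0.039, -0.007], [-0.008, -0.012, -1.0]]
contact_force: [-5.4, -4.8, 4.5]
width: 0.0524
```

servo_tool:
  increments:
    - [[0,0,0,0],[0,0,0,0],[0,0,0,0],[0,0,0,0],[0,0,0,0],[0,0,0,0],[0,0,-0.02,0],[0,0,-0.05,0],[0,0,-0.08,0],[0,0,-0.09,0]]
  gripper: 0.066

```text
time: 6.03
tool_pos: [0.5626, 0.0415, 0.219]
tcp_rot: [[0.039, 0.999, -0.005], [0.999, -0.039, -0.008], [-0.008, -0.005, -1.0]]
contact_force: [1.2, -0.1, 0.7]
width: 0.0659
```

servo_tool:
  increments:
    - [[-0.04,0,0,0],[-0.08,0,0,0],[-0.12,0,0,0],[-0.16,0,0,0],[-0.2,0.01,0,0],[-0.24,0.02,0,0],[-0.275,0.026,0,0],[-0.3,0.026,0,0],[-0.314,0.026,0,0],[-0.314,0.026,0,0]]
  gripper: 0.072

```text
time: 6.87
tool_pos: [0.5756, -0.2761, 0.2206]
tcp_rot: [[0.042, 0.999, -0.006], [0.999, -0.042, -0.008], [-0.008, -0.006, -1.0]]
contact_force: [1.0, 1.8, 0.2]
width: 0.0717
```

```bash
cat >> h.py <<'E'
def look(tag=None):
    s=where();c=camera('top')
    for b,ce,m in rolls(c):
        r=ray_plane(c,*ce,.024); hi=np.percentile(cloud(c)[m][:,2],95)
        if hi>.1: r=ray_plane(c,*ce,.146)
        print(ce.round(0),r[:2].round(4),'S',toS(r).round(4),'z',hi.round(3))
    if tag: cv2.imwrite(f'pics/{tag}.png',c['color'])
    return s,c
E
python3 - <<'E'
from h import *
look(); print(delta([.5725,-.275,.004],-2.1))
E
```

```text
t 6.87 tcp [ 0.5756 -0.2761  0.2206] S [-0.0155 -0.2284] jaw -2.43 tilt [-0.006 -0.008] w 0.0717 F [1.  1.8 0.2] q6 -0.58
[452. 259.] [ 0.497 -0.355] S [-0.0912 -0.3101] z 0.067
([0.0004, -0.002, 0.2166], -0.25)
```

servo_tool:
  increments:
    - [[0.001,-0.002,0.04,0],[0.001,-0.002,0.08,0],[0.001,-0.002,0.12,0],[0.001,-0.002,0.15,0],[0.001,-0.002,0.18,0],[0.001,-0.002,0.2,0],[0.001,-0.002,0.21,0],[0.001,-0.002,0.216,0],[0.001,-0.002,0.216,0],[0.001,-0.002,0.216,0]]

```text
time: 7.75
tool_pos: [0.5735, -0.2742, 0.006]
tcp_rot: [[0.04, 0.999, -0.005], [0.999, -0.04, -0.008], [-0.008, -0.004, -1.0]]
contact_force: [0.3, 0.3, 0.0]
width: 0.072
```

servo_tool:
  increments:
    - [[0,0,0,0],[0,0,0,0],[0,0,0,0],[0,0,0,0],[0,0,0,0],[0,0,0,0],[0,0,0,0],[0,0,-0.01,0],[0,0,-0.03,0],[0,0,-0.06,0]]
  gripper: 0.04

```text
time: 8.58
tool_pos: [0.5719, -0.2726, 0.0647]
tcp_rot: [[0.041, 0.999, -0.009], [0.999, -0.041, -0.005], [-0.005, -0.009, -1.0]]
contact_force: [0.3, 0.2, -0.1]
width: 0.0524
```

servo_tool:
  increments:
    - [[0,0,-0.03,0],[0,0,-0.07,0],[0,0,-0.11,0],[0.03,0,-0.14,0],[0.07,-0.005,-0.15,0],[0.11,-0.01,-0.15,0],[0.14,-0.015,-0.15,0],[0.15,-0.02,-0.15,0],[0.15,-0.025,-0.15,0],[0.15,-0.025,-0.15,0]]

```text
time: 9.42
tool_pos: [0.5537, -0.121, 0.2148]
tcp_rot: [[0.039, 0.999, -0.008], [0.999, -0.039, -0.006], [-0.006, -0.008, -1.0]]
contact_force: [-0.0, 0.4, -1.0]
width: 0.0521
```

Run:
```python
from h import *
look('top1')
```

```text
t 9.42 tcp [ 0.5537 -0.121   0.2148] S [-0.0431 -0.0743] jaw -2.26 tilt [-0.0085 -0.0059] w 0.0521 F [-0.   0.4 -1. ] q6 -0.38
[476. 231.] [ 0.5725 -0.4161] S [-0.0135 -0.3685] z 0.048
[452. 259.] [ 0.4984 -0.3549] S [-0.0898 -0.31  ] z 0.063
[420. 285.] [ 0.4285 -0.2719] S [-0.1627 -0.2296] z 0.048
[471. 290.] [ 0.4183 -0.4052] S [-0.168  -0.3632] z 0.047
```

View pics/top1.png

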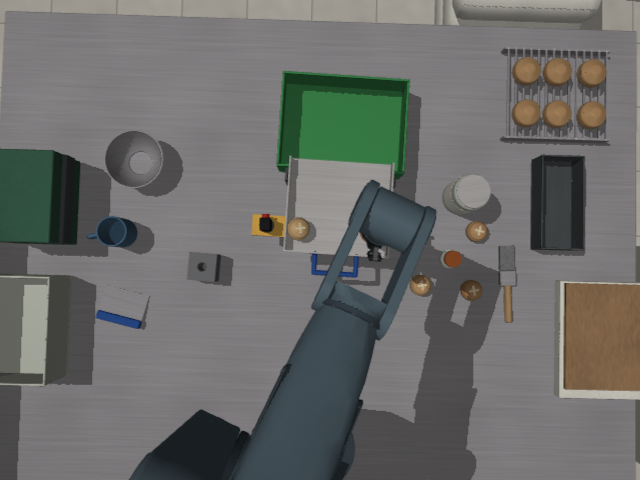

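The first roll is on the pan at (299,228), and the others are unmoved. I'll place the second and go for the roll at (420,285).

servo_tool:
  increments:
    - [[-0.018,0.001,0.02,0],[-0.018,0.001,0.045,0],[-0.018,0.001,0.065,0],[-0.018,0.001,0.076,0],[-0.018,0.001,0.082,0],[-0.018,0.001,0.085,0],[-0.018,0.001,0.085,0],[-0.018,0.001,0.085,0],[-0.018,0.001,0.085,0],[-0.018,0.001,0.085,0]]

```text
time: 10.3
tool_pos: [0.5544, -0.142, 0.1312]
tcp_rot: [[0.041, 0.999, -0.007], [0.999, -0.041, -0.008], [-0.008, -0.006, -1.0]]
contact_force: [-2.7, -1.9, 6.0]
width: 0.0524
```

servo_tool:
  increments:
    - [[0,0,0,0],[0,0,0,0],[0,0,0,0],[0,0,0,0],[0,0,0,0],[0,0,0,0],[0,0,-0.02,0],[0,0,-0.05,0],[0,0,-0.08,0],[0,0,-0.09,0]]
  gripper: 0.066

```text
time: 11.13
tool_pos: [0.557, -0.1421, 0.2259]
tcp_rot: [[0.041, 0.999, -0.001], [0.999, -0.041, -0.011], [-0.011, -0.0, -1.0]]
contact_force: [-0.1, -0.7, 1.1]
width: 0.0658
```

servo_tool:
  increments:
    - [[-0.03,-0.02,0,0],[-0.06,-0.045,0,0],[-0.09,-0.075,0,0],[-0.11,-0.1,0,0],[-0.13,-0.115,0,0],[-0.1376,-0.12,0,0],[-0.1376,-0.12,0,0],[-0.1376,-0.12,0,0],[-0.1376,-0.12,0,0],[-0.1376,-0.12,0,0]]
  gripper: 0.072

```text
time: 11.97
tool_pos: [0.4323, -0.2735, 0.2272]
tcp_rot: [[0.039, 0.999, -0.001], [0.999, -0.039, -0.01], [-0.01, -0.0, -1.0]]
contact_force: [0.3, -0.6, 0.1]
width: 0.0717
```

Run:
```python
from h import *
look(); print(delta([.4286,-.2727,.004],-2.1))
```

```text
t 11.97 tcp [ 0.4323 -0.2735  0.2272] S [-0.1588 -0.2311] jaw -2.26 tilt [-0.0006 -0.0104] w 0.0717 F [ 0.3 -0.6  0.1] q6 -0.75
[476. 231.] [ 0.5725 -0.4161] S [-0.0135 -0.3685] z 0.047
[377. 233.] [ 0.5543 -0.1417] S [-0.0417 -0.0949] z 0.17
[420. 285.] [ 0.4286 -0.2718] S [-0.1626 -0.2296] z 0.048
([0.0031, -0.0037, 0.2232], -0.15)
```

servo_tool:
  increments:
    - [[0.002,-0.0037,0.04,0],[0.002,-0.0037,0.08,0],[0.002,-0.0037,0.12,0],[0.002,-0.0037,0.15,0],[0.002,-0.0037,0.18,0],[0.002,-0.0037,0.2,0],[0.002,-0.0037,0.215,0],[0.002,-0.0037,0.222,0],[0.002,-0.0037,0.222,0],[0.002,-0.0037,0.222,0]]

```text
time: 12.85
tool_pos: [0.4291, -0.2735, 0.0055]
tcp_rot: [[0.038, 0.999, -0.001], [0.999, -0.038, -0.011], [-0.011, -0.0, -1.0]]
contact_force: [-0.1, 0.5, 0.5]
width: 0.0721
```

servo_tool:
  increments:
    - [[0,0,0,0],[0,0,0,0],[0,0,0,0],[0,0,0,0],[0,0,0,0],[0,0,0,0],[0,0,0,0],[0,0,-0.01,0],[0,0,-0.03,0],[0,0,-0.06,0]]
  gripper: 0.04

```text
time: 13.68
tool_pos: [0.4273, -0.2713, 0.0646]
tcp_rot: [[0.039, 0.999, -0.004], [0.999, -0.039, -0.007], [-0.007, -0.004, -1.0]]
contact_force: [0.5, -0.4, -1.3]
width: 0.0521
```

servo_tool:
  increments:
    - [[0,0,-0.03,0],[0,0,-0.07,0],[0,0,-0.11,0],[0.02,0.01,-0.14,0],[0.055,0.03,-0.155,0],[0.085,0.055,-0.155,0],[0.12,0.08,-0.155,0],[0.15,0.1,-0.155,0],[0.18,0.117,-0.155,0],[0.197,0.12,-0.155,0]]

```text
time: 14.52
tool_pos: [0.5572, -0.0749, 0.2186]
tcp_rot: [[0.036, 0.999, -0.003], [0.999, -0.036, -0.006], [-0.006, -0.002, -1.0]]
contact_force: [-0.4, -0.1, -1.4]
width: 0.0519
```

Run:
```python
from h import *
look()
```

```text
t 14.52 tcp [ 0.5572 -0.0749  0.2186] S [-0.0413 -0.028 ] jaw -2.08 tilt [-0.0026 -0.0063] w 0.0519 F [-0.4 -0.1 -1.4] q6 -0.3
[476. 231.] [ 0.5725 -0.4161] S [-0.0135 -0.3685] z 0.047
[452. 259.] [ 0.4987 -0.3549] S [-0.0895 -0.31  ] z 0.063
[471. 290.] [ 0.4182 -0.4058] S [-0.168  -0.3638] z 0.048
```

servo_tool:
  increments:
    - [[-0.003,-0.001,0.02,0],[-0.003,-0.001,0.045,0],[-0.003,-0.001,0.065,0],[-0.003,-0.001,0.078,0],[-0.003,-0.001,0.085,0],[-0.003,-0.001,0.088,0],[-0.003,-0.001,0.088,0],[-0.003,-0.001,0.088,0],[-0.003,-0.001,0.088,0],[-0.003,-0.001,0.088,0]]

```text
time: 15.4
tool_pos: [0.5558, -0.0766, 0.1315]
tcp_rot: [[0.035, 0.999, -0.002], [0.999, -0.035, -0.006], [-0.006, -0.002, -1.0]]
contact_force: [0.3, -0.3, -1.3]
width: 0.0521
```

servo_tool:
  increments:
    - [[0,0,0,0],[0,0,0,0],[0,0,0,0],[0,0,0,0],[0,0,0,0],[0,0,0,0],[0,0,-0.02,0],[0,0,-0.05,0],[0,0,-0.08,0],[0,0,-0.09,0]]
  gripper: 0.066

```text
time: 16.23
tool_pos: [0.5581, -0.0767, 0.2262]
tcp_rot: [[0.035, 0.999, 0.005], [0.999, -0.035, -0.008], [-0.008, 0.005, -1.0]]
contact_force: [0.8, 0.3, 0.1]
width: 0.0661
```

servo_tool:
  increments:
    - [[-0.035,-0.012,0,0],[-0.07,-0.025,0,0],[-0.11,-0.04,0,0],[-0.15,-0.055,0,0],[-0.185,-0.07,0,0],[-0.22,-0.085,0,0],[-0.26,-0.1,0,0],[-0.295,-0.115,0,0],[-0.325,-0.126,0,0],[-0.331,-0.126,0,0]]
  gripper: 0.072

```text
time: 17.07
tool_pos: [0.4179, -0.4077, 0.2276]
tcp_rot: [[0.039, 0.999, 0.003], [0.999, -0.039, -0.009], [-0.009, 0.004, -1.0]]
contact_force: [0.9, 0.1, 0.4]
width: 0.0718
```

Run:
```python
from h import *
look(); print(delta([.4182,-.4055,.004],-2.1))
```

```text
t 17.07 tcp [ 0.4179 -0.4077  0.2276] S [-0.1683 -0.3658] jaw -2.26 tilt [ 0.0035 -0.0093] w 0.0718 F [0.9 0.1 0.4] q6 -0.93
[476. 231.] [ 0.5725 -0.4161] S [-0.0135 -0.3685] z 0.048
[452. 259.] [ 0.4986 -0.3548] S [-0.0896 -0.3099] z 0.064
[471. 290.] [ 0.4188 -0.4043] S [-0.1675 -0.3622] z 0.048
([0.0029, -0.0017, 0.2235], -0.15)
```

servo_tool:
  increments:
    - [[0.002,0,0.04,0],[0.002,0,0.08,0],[0.002,0,0.12,0],[0.002,0,0.15,0],[0.002,0,0.18,0],[0.002,0,0.2,0],[0.002,0,0.215,0],[0.002,0,0.222,0],[0.002,0,0.222,0],[0.002,0,0.222,0]]

```text
time: 17.95
tool_pos: [0.4204, -0.4059, 0.0057]
tcp_rot: [[0.039, 0.999, 0.004], [0.999, -0.038, -0.008], [-0.008, 0.004, -1.0]]
contact_force: [-0.6, 0.4, 0.2]
width: 0.072
```

servo_tool:
  increments:
    - [[0,0,0,0],[0,0,0,0],[0,0,0,0],[0,0,0,0],[0,0,0,0],[0,0,0,0],[0,0,0,0],[0,0,-0.02,0],[0,0,-0.05,0],[0,0,-0.09,0]]
  gripper: 0.04

```text
time: 18.78
tool_pos: [0.4184, -0.4032, 0.0942]
tcp_rot: [[0.039, 0.999, 0.001], [0.999, -0.039, -0.003], [-0.003, 0.001, -1.0]]
contact_force: [-0.0, -0.9, -0.8]
width: 0.0524
```

servo_tool:
  increments:
    - [[0,0,-0.03,0],[0,0,-0.07,0],[0,0,-0.11,0],[0.02,0,-0.125,0],[0.06,0.015,-0.125,0],[0.1,0.03,-0.125,0],[0.135,0.045,-0.125,0],[0.17,0.055,-0.125,0],[0.195,0.06,-0.125,0],[0.2,0.06,-0.125,0]]

```text
time: 19.62
tool_pos: [0.4868, -0.2012, 0.2189]
tcp_rot: [[0.035, 0.999, 0.001], [0.999, -0.035, -0.002], [-0.002, 0.001, -1.0]]
contact_force: [-0.3, 0.7, -1.3]
width: 0.0519
```

servo_tool:
  increments:
    - [[0.04,0.015,0,0],[0.08,0.03,0,0],[0.115,0.04,0,0],[0.15,0.055,0,0],[0.175,0.06,0,0],[0.19,0.063,0,0],[0.192,0.063,0,0],[0.192,0.063,0,0],[0.192,0.063,0,0],[0.192,0.063,0,0]]

```text
time: 20.45
tool_pos: [0.5563, -0.0129, 0.2187]
tcp_rot: [[0.037, 0.999, 0.001], [0.999, -0.037, -0.003], [-0.003, 0.002, -1.0]]
contact_force: [0.1, -0.5, -0.8]
width: 0.052
```

Run:
```python
from h import *
look()
```

```text
t 20.45 tcp [ 0.5563 -0.0129  0.2187] S [-0.0445  0.0339] jaw -2.1 tilt [ 0.0015 -0.0026] w 0.052 F [ 0.1 -0.5 -0.8] q6 -0.2
[476. 231.] [ 0.5725 -0.4161] S [-0.0135 -0.3685] z 0.048
[377. 233.] [ 0.5543 -0.1417] S [-0.0418 -0.0949] z 0.169
[452. 259.] [ 0.4986 -0.3549] S [-0.0896 -0.3099] z 0.064
```

servo_tool:
  increments:
    - [[-0.003,0.001,0.02,0],[-0.003,0.001,0.045,0],[-0.003,0.001,0.065,0],[-0.003,0.001,0.078,0],[-0.003,0.001,0.085,0],[-0.003,0.001,0.088,0],[-0.003,0.001,0.088,0],[-0.003,0.001,0.088,0],[-0.003,0.001,0.088,0],[-0.003,0.001,0.088,0]]

```text
time: 21.33
tool_pos: [0.5581, -0.0163, 0.1317]
tcp_rot: [[0.037, 0.999, 0.003], [0.999, -0.037, -0.003], [-0.003, 0.003, -1.0]]
contact_force: [0.2, 0.3, -0.7]
width: 0.0524
```

servo_tool:
  increments:
    - [[0,0,0,0],[0,0,0,0],[0,0,0,0],[0,0,0,0],[0,0,0,0],[0,0,0,0],[0,0,-0.02,0],[0,0,-0.05,0],[0,0,-0.08,0],[0,0,-0.09,0]]
  gripper: 0.066

```text
time: 22.17
tool_pos: [0.5599, -0.0165, 0.2264]
tcp_rot: [[0.037, 0.999, 0.01], [0.999, -0.037, -0.004], [-0.004, 0.01, -1.0]]
contact_force: [0.4, -0.3, -0.5]
width: 0.0664
```

servo_tool:
  increments:
    - [[-0.035,0,0,6],[-0.07,0,0,13],[-0.11,0.005,0,20],[-0.15,0.01,0,27],[-0.185,0.015,0,34],[-0.22,0.02,0,40],[-0.26,0.025,0,46],[-0.295,0.028,0,52],[-0.335,0.028,0,58],[-0.37,0.028,0,58]]
  gripper: 0.072

```text
time: 23.0
tool_pos: [0.5738, -0.3896, 0.2274]
tcp_rot: [[0.87, 0.493, 0.009], [0.493, -0.87, -0.004], [0.006, 0.008, -1.0]]
contact_force: [0.7, -0.1, -0.3]
width: 0.0721
```

Run:
```python
from h import *
look(); print(delta([.572,-.4168,.004],-60))
```

```text
t 23.0 tcp [ 0.5738 -0.3896  0.2274] S [-0.0132 -0.3419] jaw -60.45 tilt [ 0.0093 -0.0043] w 0.0721 F [ 0.7 -0.1 -0.3] q6 0.29
[473. 229.] [ 0.57   -0.3722] S [-0.0176 -0.3247] z 0.29
[451. 258.] [ 0.4994 -0.3202] S [-0.0901 -0.2753] z 0.538
([-0.0111, 0.0152, 0.2233], -0.46)
```

servo_tool:
  increments:
    - [[-0.011,0.015,0.02,0],[-0.011,0.015,0.05,0],[-0.011,0.015,0.09,0],[-0.011,0.015,0.13,0],[-0.011,0.015,0.16,0],[-0.011,0.015,0.19,0],[-0.011,0.015,0.21,0],[-0.011,0.015,0.219,0],[-0.011,0.015,0.222,0],[-0.011,0.015,0.222,0]]

```text
time: 23.88
tool_pos: [0.5719, -0.4163, 0.0049]
tcp_rot: [[0.87, 0.493, 0.009], [0.493, -0.87, -0.008], [0.004, 0.011, -1.0]]
contact_force: [0.2, -0.0, 0.1]
width: 0.0721
```

servo_tool:
  increments:
    - [[0,0,0,0],[0,0,0,0],[0,0,0,0],[0,0,0,0],[0,0,0,0],[0,0,0,0],[0,0,0,0],[0,0,-0.02,0],[0,0,-0.05,0],[0,0,-0.09,0]]
  gripper: 0.04

```text
time: 24.72
tool_pos: [0.5692, -0.4137, 0.0925]
tcp_rot: [[0.87, 0.493, 0.004], [0.493, -0.87, -0.003], [0.002, 0.004, -1.0]]
contact_force: [-0.0, 0.5, 0.7]
width: 0.0526
```

servo_tool:
  increments:
    - [[0,0,-0.03,0],[0,0,-0.07,0],[0,0,-0.11,-6],[0,0,-0.125,-13],[0,0,-0.125,-20],[0,0,-0.125,-27],[0,0,-0.125,-34],[0,0,-0.125,-41],[0,0,-0.125,-48],[0,0,-0.125,-55]]

```text
time: 25.55
tool_pos: [0.5686, -0.4133, 0.2178]
tcp_rot: [[0.089, 0.996, 0.004], [0.996, -0.089, -0.003], [-0.003, 0.004, -1.0]]
contact_force: [0.5, 0.1, -0.8]
width: 0.0526
```

Run:
```python
from h import *
look();t=O+Rs@np.array([.055,0]);print(delta([*t,.22],-2.1))
```

```text
t 25.55 tcp [ 0.5686 -0.4133  0.2178] S [-0.0175 -0.3658] jaw -5.11 tilt [ 0.0041 -0.0032] w 0.0526 F [ 0.5  0.1 -0.8] q6 -0.71
[452. 259.] [ 0.4985 -0.3549] S [-0.0897 -0.3099] z 0.063
([0.3687, 0.0559, -0.003], -2.59)
```

servo_tool:
  increments:
    - [[0.04,0.006,0,-2.5],[0.08,0.012,0,-2.5],[0.12,0.018,0,-2.5],[0.16,0.024,0,-2.5],[0.2,0.03,0,-2.5],[0.24,0.036,0,-2.5],[0.28,0.042,0,-2.5],[0.32,0.048,0,-2.5],[0.355,0.055,0,-2.5],[0.368,0.056,0,-2.5]]

```text
time: 26.43
tool_pos: [0.6552, -0.0459, 0.2175]
tcp_rot: [[0.037, 0.999, 0.005], [0.999, -0.037, -0.002], [-0.001, 0.005, -1.0]]
contact_force: [-0.3, -0.0, -0.8]
width: 0.0524
```

servo_tool:
  increments:
    - [[0,0,0.0,0],[0,0,0.02,0],[0,0,0.045,0],[0,0,0.065,0],[0,0,0.078,0],[0,0,0.084,0],[0,0,0.087,0],[0,0,0.087,0],[0,0,0.087,0],[0,0,0.087,0]]

```text
time: 27.27
tool_pos: [0.6566, -0.0465, 0.1321]
tcp_rot: [[0.037, 0.999, 0.008], [0.999, -0.037, -0.002], [-0.002, 0.008, -1.0]]
contact_force: [-0.2, 0.1, -0.8]
width: 0.0527
```

servo_tool:
  increments:
    - [[0,0,0,0],[0,0,0,0],[0,0,0,0],[0,0,0,0],[0,0,0,0],[0,0,0,0],[0,0,-0.02,0],[0,0,-0.05,0],[0,0,-0.08,0],[0,0,-0.09,0]]
  gripper: 0.066

```text
time: 28.1
tool_pos: [0.6581, -0.0467, 0.2274]
tcp_rot: [[0.037, 0.999, 0.014], [0.999, -0.037, -0.004], [-0.003, 0.015, -1.0]]
contact_force: [-0.0, -0.5, 1.6]
width: 0.066
```

Run:
```python
from h import *
look('top2')
c=camera('wrist');cv2.imwrite('pics/w2.png',c['color'])
```

```text
t 28.1 tcp [ 0.6581 -0.0467  0.2274] S [0.0585 0.0038] jaw -2.14 tilt [ 0.0144 -0.004 ] w 0.066 F [-0.  -0.5  1.6] q6 -0.21
[378. 233.] [ 0.5536 -0.1443] S [-0.0424 -0.0976] z 0.17
[452. 259.] [ 0.4985 -0.3549] S [-0.0897 -0.31  ] z 0.063
```

View pics/w2.png

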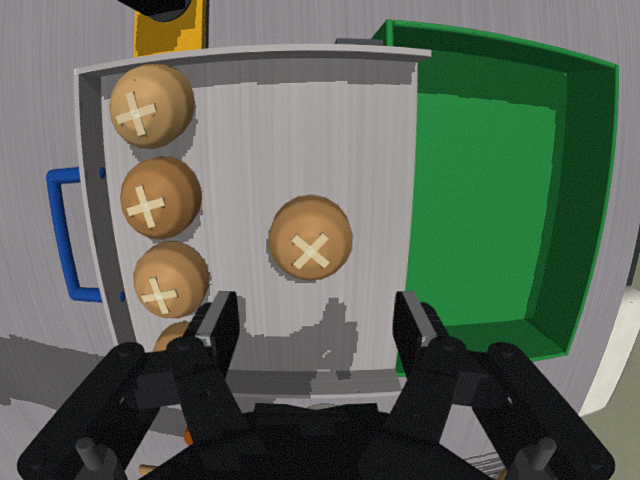

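All five rolls are on the pan side by side and released: (150,105), (160,197), (172,280), the edge of a fourth at (180,340), and the one in the middle at (310,237). Next, the pin.

servo_tool:
  increments:
    - [[0.03,-0.02,-0.01,0],[0.065,-0.04,-0.02,0],[0.1,-0.06,-0.025,0],[0.13,-0.08,-0.025,0],[0.155,-0.095,-0.025,0],[0.166,-0.099,-0.025,0],[0.166,-0.099,-0.025,0],[0.166,-0.099,-0.025,0],[0.166,-0.099,-0.025,0],[0.166,-0.099,-0.025,0]]
  gripper: 0.06

```text
time: 29.03
tool_pos: [0.5652, 0.1217, 0.2478]
tcp_rot: [[0.039, 0.999, 0.013], [0.999, -0.039, -0.004], [-0.004, 0.013, -1.0]]
contact_force: [-0.1, 1.0, 0.0]
width: 0.0601
```

```bash
cat >> h.py <<'E'
def wcloud(c,s):
    h,w=c['z_map'].shape;f=h/2/np.tan(np.radians(c['vfov'])/2)
    u,v=np.meshgrid(np.arange(w),np.arange(h));x=u-c['cx'];y=v-c['cy'];r=np.hypot(x,y)+1e-9;t=r/f
    z=c['z_map'];k=np.tan(t)/r*z
    P=np.stack([x*k,y*k,z],-1);H=np.array(c['hand_eye'])
    T=P@H[:3,:3].T+H[:3,3]
    return T@np.array(s['tcp_rot']).T+np.array(s['tool_pos'])
E
python3 - <<'E'
from h import *
for i in range(2): where();camera('wrist')
s=where();c=camera('wrist');cv2.imwrite('pics/w3.png',c['color']);P=wcloud(c,s)
near=np.hypot(P[...,0]-.566,P[...,1]-.123)<.045
def rect(nm,m):
    p=P[m];r=cv2.minAreaRect(p[:,:2].astype(np.float32));print(nm,len(p),'rect',np.round(r[0],4),np.round(r[1],4),round(r[2],1),'med',np.median(p,0).round(4))
rect('griptop',near&(abs(P[...,2]-.178)<.004))
hsv=cv2.cvtColor(c['color'],cv2.COLOR_BGR2HSV)
red=near&((hsv[...,0]<6)|(hsv[...,0]>172))&(hsv[...,1]>130)&(hsv[...,2]>60);rect('red',red)
print('red px',np.argwhere(red).mean(0)[::-1],P[red][:,2].min(),P[red][:,2].max())
yel=(hsv[...,0]>16)&(hsv[...,0]<32)&(hsv[...,1]>150)&(P[...,2]>.115)&near;rect('lug',yel)
rect('flange',near&(abs(P[...,2]-.132)<.002)&~yel)
E
```

```text
t 29.03 tcp [0.5652 0.1217 0.2478] S [-0.0406  0.1687] jaw -2.23 tilt [ 0.0127 -0.0042] w 0.0601 F [-0.1  1.   0. ] q6 0.05
t 29.08 tcp [0.5651 0.1217 0.2479] S [-0.0406  0.1687] jaw -2.24 tilt [ 0.0128 -0.004 ] w 0.0596 F [-0.  -1.3 -0.8] q6 0.05
t 29.13 tcp [0.5651 0.1218 0.248 ] S [-0.0406  0.1688] jaw -2.24 tilt [ 0.0129 -0.004 ] w 0.06 F [1.2 0.1 0.9] q6 0.05
griptop 1935 rect [0.5654 0.1242] [0.0298 0.0256] 0.3 med [0.5654 0.1252 0.1782]
red 366 rect [0.5851 0.1262] [0.0172 0.0102] 89.7 med [0.5855 0.1272 0.1643]
red px [346.98360656 231.62021858] 0.15578648608056045 0.17692566949799915
lug 3940 rect [0.5641 0.119 ] [0.0802 0.0654] 87.8 med [0.5629 0.1379 0.1286]
flange 280 rect [0.5619 0.1105] [0.0637 0.034 ] 78.4 med [0.5651 0.1377 0.1324]
```

View pics/w3.png

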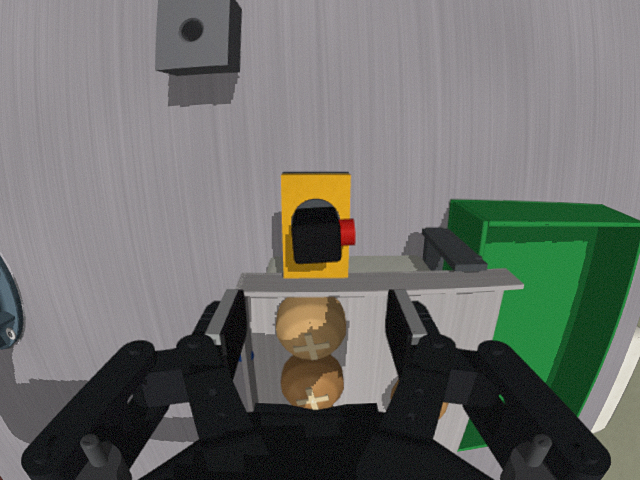

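The pin's grip is at (0.5655, 0.1243), standing square to world x, with its button towards +x at pixel (347,232). The tool has picked up 0.75° of tilt, which I'll reduce by ending calls in mid-motion.

servo_tool:
  increments:
    - [[0,0,0,-2.2],[0,0,0,-2.2],[0,0,0,-2.2],[0,0,0,-2.2],[0,0,0,-2.2],[0,0,0,-2.2],[0,0,0,-2.2],[0,0,-0.02,-2.2],[0,0,-0.05,-2.2],[0,0,-0.09,-2.2]]

```text
time: 30.02
tool_pos: [0.5622, 0.1223, 0.3359]
tcp_rot: [[0.001, 1.0, 0.006], [1.0, -0.001, -0.004], [-0.004, 0.006, -1.0]]
contact_force: [1.1, 0.6, 0.4]
width: 0.0603
```

```bash
python3 -c "
from h import *
where()"
```

```text
t 30.02 tcp [0.5622 0.1223 0.3359] S [-0.0436  0.1692] jaw -0.04 tilt [ 0.0065 -0.004 ] w 0.0603 F [1.1 0.6 0.4] q6 0.01
```

servo_tool:
  increments:
    - [[0,0,0,0],[0,0,0,0],[0,0,0,0],[0,0,0,0],[0,0,0,0],[0,0,0,0],[0,0,0.02,0],[0,0,0.05,0],[0,0,0.08,0],[0,0,0.09,0]]

```text
time: 30.85
tool_pos: [0.56, 0.1219, 0.2406]
tcp_rot: [[0.001, 1.0, -0.001], [1.0, -0.001, -0.004], [-0.004, -0.001, -1.0]]
contact_force: [0.4, -0.1, -0.6]
width: 0.0601
```

```bash
python3 -c "
from h import *
where();print(delta([.5656,.1241,.136],0))"
```

```text
t 30.85 tcp [0.56   0.1219 0.2406] S [-0.0457  0.1687] jaw -0.05 tilt [-0.0015 -0.004 ] w 0.0601 F [ 0.4 -0.1 -0.6] q6 0.01
([0.0026, 0.0057, 0.1045], -0.05)
```

The tilt is now about 0.2°. I'll descend to the pin with the fingers either side of the grip.

servo_tool:
  increments:
    - [[0.0025,0.006,0.0,0],[0.0025,0.006,0.02,0],[0.0025,0.006,0.04,0],[0.0025,0.006,0.06,0],[0.0025,0.006,0.08,0],[0.0025,0.006,0.095,0],[0.0025,0.006,0.104,0],[0.0025,0.006,0.104,0],[0.0025,0.006,0.104,0],[0.0025,0.006,0.104,0]]

```text
time: 31.68
tool_pos: [0.5672, 0.124, 0.1382]
tcp_rot: [[0.001, 1.0, 0.001], [1.0, -0.001, -0.004], [-0.004, 0.001, -1.0]]
contact_force: [-0.0, -0.4, -0.1]
width: 0.06
```

Run:
```python
from h import *
s=where();c=camera('wrist');cv2.imwrite('pics/w4.png',c['color'])
```

```text
t 31.68 tcp [0.5672 0.124  0.1382] S [-0.0386  0.1711] jaw -0.04 tilt [ 0.0011 -0.004 ] w 0.06 F [-0.  -0.4 -0.1] q6 0.02
```

View pics/w4.png

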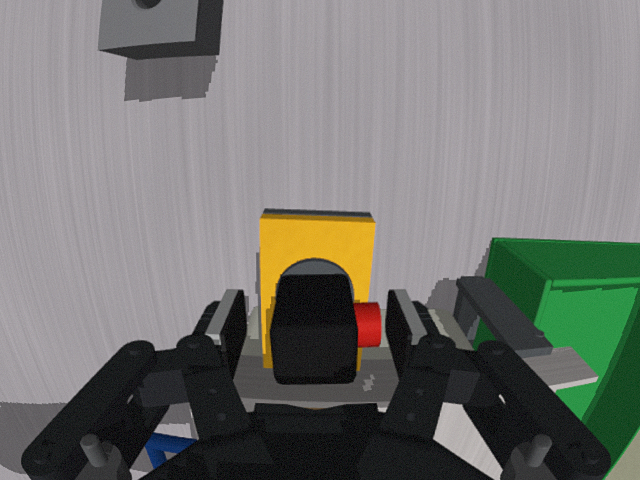

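Pads straddle the grip, level with the button at (368,325). Closing.

servo_tool:
  increments:
    - [[0,0.001,0.003,0],[0,0.001,0.003,0],[0,0.001,0.003,0],[0,0.001,0.003,0],[0,0.001,0.003,0],[0,0.001,0.003,0],[0,0.001,0.003,0],[0,0.001,0.003,0],[0,0.001,0.003,0],[0,0.001,0.003,0]]
  gripper: 0.02
  squeeze: 45

```text
time: 32.57
tool_pos: [0.569, 0.124, 0.1367]
tcp_rot: [[0.001, 1.0, 0.004], [1.0, -0.001, -0.004], [-0.004, 0.004, -1.0]]
contact_force: [-1.7, 0.6, 6.3]
width: 0.034
```

```bash
python3 -c "
from h import *
camera('top');where()"
```

```text
t 32.62 tcp [0.569  0.124  0.1367] S [-0.0368  0.1711] jaw -0.04 tilt [ 0.0035 -0.0041] w 0.0343 F [-1.3  0.2  6.1] q6 0.02
```

The opening of 34 mm means the button is in. Drawing the pin out.

servo_tool:
  increments:
    - [[0,0,-0.005,0],[0,0,-0.01,0],[0,0,-0.018,0],[0,0,-0.026,0],[0,0,-0.034,0],[0,0,-0.042,0],[0,0,-0.05,0],[0,0,-0.055,0],[0,0,-0.06,0],[0,0,-0.06,0]]

```text
time: 33.45
tool_pos: [0.5694, 0.1242, 0.1981]
tcp_rot: [[0.001, 1.0, 0.005], [1.0, -0.001, -0.004], [-0.004, 0.005, -1.0]]
contact_force: [0.9, 0.4, -1.5]
width: 0.034
```

servo_tool:
  increments:
    - [[0,0,-0.02,0],[0,0,-0.04,0],[0,0,-0.04,0],[0,0,-0.04,0],[0,0,-0.04,0],[0,0,-0.04,0],[0,0,-0.04,0],[0,0,-0.04,0],[0,0,-0.04,0],[0,0,-0.04,0]]

```text
time: 34.28
tool_pos: [0.5691, 0.1244, 0.2377]
tcp_rot: [[0.001, 1.0, 0.005], [1.0, -0.001, -0.004], [-0.004, 0.005, -1.0]]
contact_force: [-0.6, 0.3, -1.3]
width: 0.034
```

Run:
```python
from h import *
s,c=look('top3')
w=camera('wrist');cv2.imwrite('pics/w5.png',w['color']);P=wcloud(w,s)
m=(abs(P[...,2]-.06)<.004)&(np.hypot(P[...,0]-.461,P[...,1]-.289)<.06)
p=P[m];r=cv2.minAreaRect(p[:,:2].astype(np.float32));print('rest rect',r,len(p))
# hole: dark pixels inside the rest top
hs=w['color'].max(-1);hull=cv2.convexHull(np.argwhere(m)[:,::-1].astype(np.int32))
M=cv2.fillConvexPoly(np.zeros((480,640),np.uint8),hull,1).astype(bool);M=cv2.erode(M.astype(np.uint8),np.ones((9,9))).astype(bool)
print('grey',np.median(hs[m]));d=M&(hs<np.median(hs[m])*.6);uv=np.argwhere(d)[:,::-1];e=cv2.minEnclosingCircle(uv.astype(np.float32));print('hole px',uv.mean(0),e,len(uv))
# ray to z=.06
u,v=e[0];f=240/np.tan(np.radians(w['vfov'])/2);x=u-w['cx'];y=v-w['cy'];rr=np.hypot(x,y);t=rr/f
dc=np.array([x/rr*np.sin(t),y/rr*np.sin(t),np.cos(t)]);H=np.array(w['hand_eye']);R=np.array(s['tcp_rot'])
o=R@H[:3,3]+np.array(s['tool_pos']);dw=R@H[:3,:3]@dc;print('hole world',o+dw*(.06-o[2])/dw[2])
```

```text
t 34.28 tcp [0.5691 0.1244 0.2377] S [-0.0367  0.1716] jaw -0.04 tilt [ 0.0048 -0.0041] w 0.034 F [-0.6  0.3 -1.3] q6 0.02
[338. 189.] [ 0.6557 -0.0464] S [0.0561 0.004 ] z 0.169
[452. 259.] [ 0.4986 -0.3548] S [-0.0896 -0.3099] z 0.064
rest rect ((0.4602445065975189, 0.2855532467365265), (0.06369632482528687, 0.07127861678600311), 86.59484100341797) 4506
grey 118.0
hole px [192.40419948  25.63779528] ((192.18292236328125, 25.426828384399414), 11.633569717407227) 381
hole world [0.46082061 0.28953684 0.06      ]
```

View pics/w5.png

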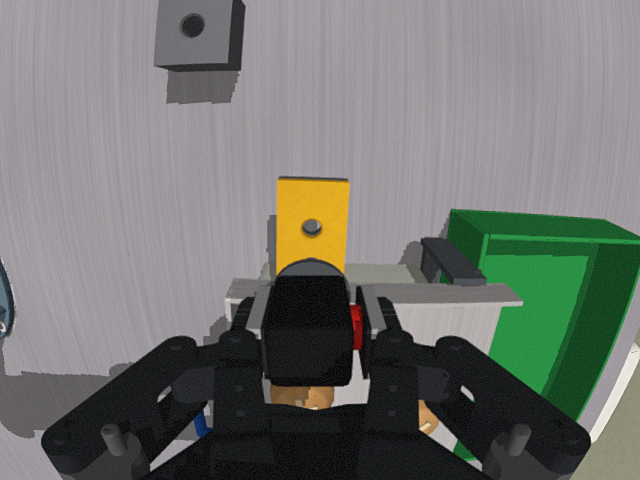

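The pin is out, the empty lug hole is at (312,227) and the rest hole at (192,25). I'll get the lug hole's position in the same camera, which gives the pin-to-TCP offset.

```bash
cat >> h.py <<'E'
def wray(w,s,u,v,z):
    f=240/np.tan(np.radians(w['vfov'])/2);x=u-w['cx'];y=v-w['cy'];rr=np.hypot(x,y)+1e-9;t=rr/f
    dc=np.array([x/rr*np.sin(t),y/rr*np.sin(t),np.cos(t)]);H=np.array(w['hand_eye']);R=np.array(s['tcp_rot'])
    o=R@H[:3,3]+np.array(s['tool_pos']);dw=R@H[:3,:3]@dc;return o+dw*(z-o[2])/dw[2]
def lughole(w,s):
    hsv=cv2.cvtColor(w['color'],cv2.COLOR_BGR2HSV);y=cv2.inRange(hsv,(16,150,60),(32,255,255))
    cs,h=cv2.findContours(y,cv2.RETR_CCOMP,cv2.CHAIN_APPROX_NONE);out=[]
    for i,k in enumerate(cs):
        if h[0][i][3]>=0 and cv2.contourArea(k)>60:
            (a,b),_,_=e=cv2.fitEllipse(k);out.append((np.round(e[0],1),np.round(e[1],1),wray(w,s,a,b,.128).round(4)))
    return out
E
python3 - <<'E'
from h import *
s=where();w=camera('wrist');print(lughole(w,s));print(delta([.4645,.2891,.22],0))
E
```

```text
t 34.38 tcp [0.5692 0.1244 0.238 ] S [-0.0366  0.1716] jaw -0.04 tilt [ 0.0053 -0.004 ] w 0.0343 F [-0.2 -0.4 -2.2] q6 0.02
[(array([311.4, 227.2]), array([17.2, 19.5]), array([0.5657, 0.1252, 0.128 ]))]
([0.1647, -0.1049, 0.0168], -0.04)
```

servo_tool:
  increments:
    - [[0.03,-0.02,0,0],[0.06,-0.04,0,0],[0.09,-0.06,0,0],[0.12,-0.08,0,0],[0.145,-0.095,0,0],[0.16,-0.105,0,0],[0.1637,-0.105,0,0],[0.1637,-0.105,0,0],[0.1637,-0.105,0,0],[0.1637,-0.105,0,0]]

```text
time: 35.27
tool_pos: [0.4651, 0.2873, 0.2368]
tcp_rot: [[0.002, 1.0, 0.006], [1.0, -0.002, -0.004], [-0.004, 0.006, -1.0]]
contact_force: [-0.2, 0.1, -2.2]
width: 0.0338
```

```bash
python3 -c "
from h import *
where();print(delta([.4643,.2881,.071],0))"
```

```text
t 35.27 tcp [0.4651 0.2873 0.2368] S [-0.1466  0.3306] jaw -0.1 tilt [ 0.0057 -0.0044] w 0.0338 F [-0.2  0.1 -2.2] q6 0.34
([0.0015, -0.0017, 0.1658], -0.1)
```

servo_tool:
  increments:
    - [[0.001,-0.0015,0.03,0],[0.001,-0.0015,0.06,0],[0.001,-0.0015,0.09,0],[0.001,-0.0015,0.11,0],[0.001,-0.0015,0.13,0],[0.001,-0.0015,0.145,0],[0.001,-0.0015,0.155,0],[0.001,-0.0015,0.162,0],[0.001,-0.0015,0.165,0],[0.001,-0.0015,0.165,0]]

```text
time: 36.1
tool_pos: [0.4648, 0.2872, 0.0716]
tcp_rot: [[0.002, 1.0, 0.005], [1.0, -0.002, -0.005], [-0.005, 0.005, -1.0]]
contact_force: [-0.8, -0.1, -1.2]
width: 0.0338
```

```bash
python3 -c "
from h import *
camera('top');where()"
```

```text
t 36.15 tcp [0.4651 0.2875 0.0723] S [-0.1466  0.3307] jaw -0.12 tilt [ 0.0064 -0.0043] w 0.0342 F [-0.3  0.3 -1.7] q6 0.35
```

servo_tool:
  increments:
    - [[0,0,0.001,0],[0,0,0.002,0],[0,0,0.003,0],[0,0,0.003,0],[0,0,0.003,0],[0,0,0.003,0],[0,0,0.003,0],[0,0,0.003,0],[0,0,0.003,0],[0,0,0.003,0]]

```text
time: 36.98
tool_pos: [0.4651, 0.2875, 0.0693]
tcp_rot: [[0.002, 1.0, 0.006], [1.0, -0.002, -0.004], [-0.004, 0.006, -1.0]]
contact_force: [0.3, 0.3, -1.9]
width: 0.0338
```

servo_tool:
  increments:
    - [[0,0,0,0],[0,0,0,0],[0,0,0,0],[0,0,0,0],[0,0,0,0],[0,0,0,0],[0,0,0,0],[0,0,0,0],[0,0,0,0],[0,0,0,0]]
  gripper: 0.06

```text
time: 37.82
tool_pos: [0.4651, 0.2875, 0.0693]
tcp_rot: [[0.002, 1.0, 0.006], [1.0, -0.002, -0.004], [-0.004, 0.006, -1.0]]
contact_force: [0.5, 0.1, -0.1]
width: 0.0599
```

servo_tool:
  increments:
    - [[0,0,-0.02,0],[0,0,-0.05,0],[0,0,-0.08,0],[0,0,-0.11,0],[0,0,-0.13,0],[0,0,-0.15,0],[0,0,-0.15,0],[0,0,-0.15,0],[0,0,-0.15,0],[0,0,-0.15,0]]

```text
time: 38.65
tool_pos: [0.4633, 0.2877, 0.2176]
tcp_rot: [[0.002, 1.0, 0.004], [1.0, -0.002, -0.005], [-0.005, 0.004, -1.0]]
contact_force: [0.2, 0.8, -0.2]
width: 0.06
```

Run:
```python
from h import *
s=where();c=camera('wrist');cv2.imwrite('pics/w6.png',c['color']);P=wcloud(c,s)
near=np.hypot(P[...,0]-.461,P[...,1]-.289)<.03
m=near&(abs(P[...,2]-.110)<.004);p=P[m];print('griptop',cv2.minAreaRect(p[:,:2].astype(np.float32)),np.median(p,0))
print(delta([*(O+Rs@np.array([-.145,0])),.22],-2.1))
```

```text
t 38.65 tcp [0.4633 0.2877 0.2176] S [-0.1485  0.3309] jaw -0.13 tilt [ 0.0037 -0.0052] w 0.06 F [ 0.2  0.8 -0.2] q6 0.35
griptop ((0.45870205760002136, 0.28891196846961975), (0.02979675494134426, 0.026850426569581032), 0.6480414271354675) [0.45870956 0.29013728 0.11032861]
([-0.3309, -0.0079, -0.0008], 1.97)
```

View pics/w6.png

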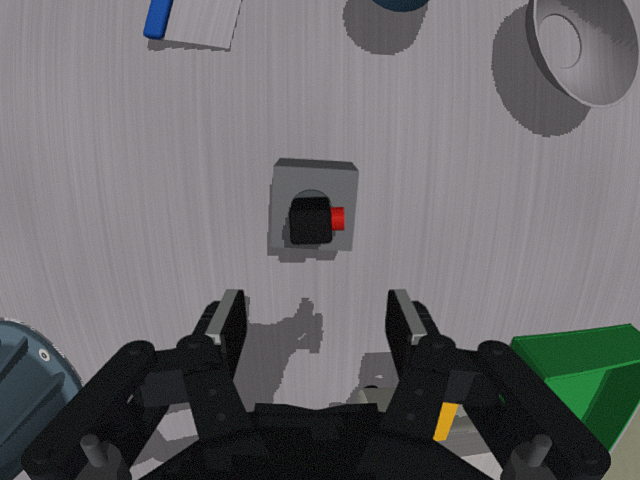

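The pin stands in the rest at (312,220), upright (grip top at z = 0.110), with its button out. Next, the handle.

servo_tool:
  increments:
    - [[-0.035,0,0,2],[-0.07,0,0,2],[-0.105,0,0,2],[-0.14,0,0,2],[-0.175,0,0,2],[-0.21,0,0,2],[-0.25,-0.005,0,2],[-0.29,-0.008,0,2],[-0.32,-0.008,0,2],[-0.329,-0.008,0,2]]
  gripper: 0.036

```text
time: 39.53
tool_pos: [0.4539, -0.0448, 0.2184]
tcp_rot: [[0.041, 0.999, 0.002], [0.999, -0.041, -0.006], [-0.006, 0.002, -1.0]]
contact_force: [0.6, -0.3, -0.0]
width: 0.036
```

Run:
```python
from h import *
c0=dict(np.load('top0.npz'));print('bar by top0',toS(ray_plane(c0,334.5,273.4,.132)))
camera('top');s=where();c=camera('wrist');cv2.imwrite('pics/w7.png',c['color']);P=wcloud(c,s)
b=blobs(c,(108,130,60),(125,255,255),60)
for st,ce,m in b:
    p=P[m];p=p[(p[:,2]>.115)&(p[:,2]<.15)]
    if len(p)<50: continue
    q=np.array([toS(x) for x in p]);print(st,'S min/max',q.min(0).round(4),q.max(0).round(4))
    bar=q[q[:,0]<np.percentile(q[:,0],3)+.011];print('bar ctr',np.median(bar,0),len(bar))
print(delta([*(O+Rs@np.array([-.145,0])),.112],-2.1))
```

```text
bar by top0 [-0.14495239 -0.00142492]
t 39.58 tcp [ 0.4541 -0.0445  0.2185] S [-0.1454 -0.0014] jaw -2.37 tilt [ 0.0023 -0.0058] w 0.036 F [ 0.5 -1.8  0.5] q6 -0.31
[ 308  149   82  160 4186] S min/max [-0.1511 -0.0543] [-0.1006  0.057 ]
bar ctr [-0.14533964  0.00807569] 2630
([-0.0001, 0.0002, 0.1064], -0.24)
```

View pics/w7.png

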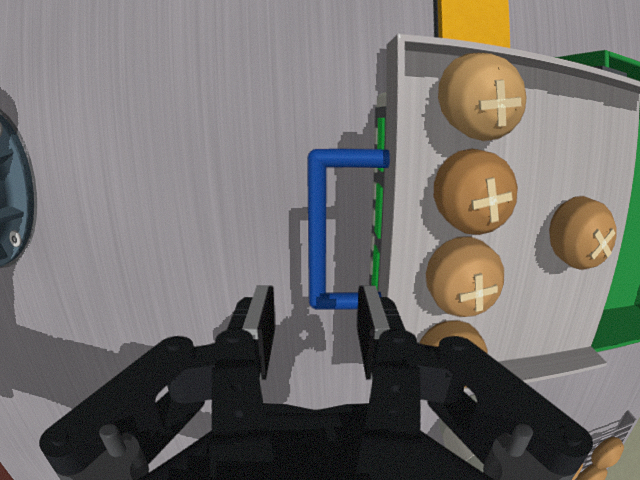

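The bar lies at scale x = −0.145, right under the jaws, and the rolls are still in place. I'll descend and grip it.

servo_tool:
  increments:
    - [[0,0,0.02,0],[0,0,0.04,0],[0,0,0.06,0],[0,0,0.08,0],[0,0,0.095,0],[0,0,0.106,0],[0,0,0.106,0],[0,0,0.106,0],[0,0,0.106,0],[0,0,0.106,0]]

```text
time: 40.47
tool_pos: [0.4551, -0.0427, 0.1134]
tcp_rot: [[0.04, 0.999, 0.004], [0.999, -0.04, -0.005], [-0.005, 0.004, -1.0]]
contact_force: [0.3, -0.6, -0.4]
width: 0.036
```

servo_tool:
  increments:
    - [[0,0,0,0],[0,0,0,0],[0,0,0,0],[0,0,0,0],[0,0,0,0],[0,0,0,0],[0,0,0,0],[0,0,0,0],[0,0,0,0],[0,0,0,0]]
  gripper: 0.005
  squeeze: 25

```text
time: 41.3
tool_pos: [0.4553, -0.0427, 0.1142]
tcp_rot: [[0.04, 0.999, 0.004], [0.999, -0.04, -0.005], [-0.005, 0.004, -1.0]]
contact_force: [-3.7, 1.7, 4.3]
width: 0.0111
```

```bash
python3 -c "
from h import *
where()"
```

```text
t 41.3 tcp [ 0.4553 -0.0427  0.1142] S [-0.1443  0.0004] jaw -2.3 tilt [ 0.0042 -0.0051] w 0.0111 F [-3.7  1.7  4.3] q6 -0.31
```

Gripped (11 mm). I'll raise it along the hinge arc.

servo_tool:
  increments:
    - [[0,0.0005,-0.01,0],[0,0.0014,-0.0196,0],[0,0.0027,-0.0293,0],[0,0.0044,-0.0389,0],[0,0.0065,-0.0485,0],[0,0.0096,-0.0603,0],[0,0.0133,-0.072,0],[0,0.0176,-0.0836,0],[0,0.0225,-0.0948,0],[0,0.0225,-0.0948,0]]

```text
time: 42.13
tool_pos: [0.4779, -0.0435, 0.2116]
tcp_rot: [[0.04, 0.999, 0.004], [0.999, -0.04, -0.006], [-0.006, 0.005, -1.0]]
contact_force: [-4.0, -2.4, -2.3]
width: 0.0111
```

```bash
python3 -c "
from h import *
s=where();q=toS(s['tool_pos']);print('theta',np.arctan2(s['tool_pos'][2]+.014-.12,.1-q[0])-.033, 'r',np.hypot(s['tool_pos'][2]+.014-.12,.1-q[0]))"
```

```text
t 42.13 tcp [ 0.4779 -0.0435  0.2116] S [-0.1217  0.0005] jaw -2.29 tilt [ 0.0044 -0.006 ] w 0.0111 F [-4.  -2.4 -2.3] q6 -0.29
theta 0.41154905331628544 r 0.24561727981098802
```

servo_tool:
  increments:
    - [[0,0.0055,-0.011,0],[0,0.0115,-0.0216,0],[0,0.0182,-0.0319,0],[0,0.0253,-0.0419,0],[0,0.0329,-0.0515,0],[0,0.0409,-0.0608,0],[0,0.0494,-0.0697,0],[0,0.0583,-0.0783,0],[0,0.0677,-0.0865,0],[0,0.0735,-0.0904,0]]

```text
time: 42.97
tool_pos: [0.5504, -0.0463, 0.3049]
tcp_rot: [[0.04, 0.999, 0.003], [0.999, -0.04, -0.007], [-0.007, 0.003, -1.0]]
contact_force: [-9.6, -2.1, 9.8]
width: 0.0108
```

servo_tool:
  increments:
    - [[0,0,0,0],[0,0,0,0],[0,0,0,0],[0,0,0,0],[0,0,0,0],[0,0,0,0],[0,0,0,0],[0,0,0,0],[0,0,0,0],[0,0,0,0]]

```text
time: 43.8
tool_pos: [0.5503, -0.0463, 0.305]
tcp_rot: [[0.04, 0.999, 0.002], [0.999, -0.04, -0.007], [-0.007, 0.003, -1.0]]
contact_force: [-3.4, -1.7, 0.4]
width: 0.0106
```

```bash
python3 -c "
from h import *
s=where();q=toS(s['tool_pos']);print('theta',np.arctan2(s['tool_pos'][2]+.014-.12,.1-q[0])-.033, 'r',np.hypot(s['tool_pos'][2]+.014-.12,.1-q[0]))
a=camera('scene')['color'];b=camera('top')['color']
cv2.imwrite('pics/tip.png',np.hstack([a[170:430,150:500],b[40:300,230:520]]))"
```

```text
t 43.8 tcp [ 0.5503 -0.0463  0.305 ] S [-0.0493  0.0003] jaw -2.3 tilt [ 0.0025 -0.0072] w 0.0106 F [-3.4 -1.7  0.4] q6 -0.25
theta 0.8941508505614303 r 0.24874529731990022
```

View pics/tip.png

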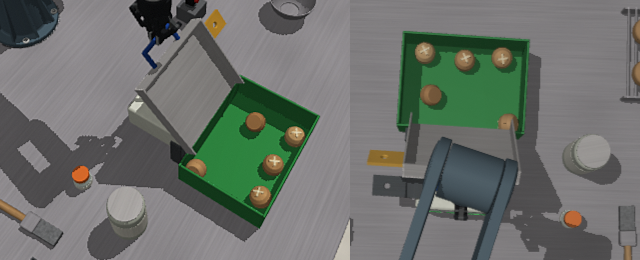

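The tip view shows all five rolls in the green crate: three at the far wall, one in the middle, and one in the near corner at crop pixel (508,123). I'll check that last one's height before lowering.

```bash
python3 -c "
from h import *
for n in('scene','top'):
    c=camera(n);P=cloud(c)
    for b,ce,m in rolls(c):
        p=np.median(P[m],0)
        if p[0]>.65 and abs(p[1]+.05)<.2: print(n,ce.round(),toS(p).round(3),'z med',p[2].round(3),'max',np.percentile(P[m][:,2],97).round(3))
c=camera('top');P=cloud(c);hsv=cv2.cvtColor(c['color'],cv2.COLOR_BGR2HSV)
print(P[160:164,736-0 if 0 else 400:412:3].reshape(-1,3)[:8].round(3)); print(hsv[163,385:400].tolist())
m=cv2.inRange(hsv,(8,60,60),(24,255,255))[150:175,375:402]>0;p=P[150:175,375:402][m];print(len(p),np.median(p,0),np.percentile(p[:,2],[5,95]))"
```

```text
scene [404. 290.] [0.207 0.075] z med 0.048 max 0.061
scene [444. 306.] [0.32  0.092] z med 0.044 max 0.053
scene [423. 335.] [ 0.307 -0.013] z med 0.044 max 0.054
scene [347. 337.] [ 0.148 -0.127] z med 0.055 max 0.063
scene [410. 366.] [ 0.318 -0.108] z med 0.05 max 0.06
top [304.  92.] [0.314 0.102] z med 0.045 max 0.053
top [381.  97.] [ 0.314 -0.097] z med 0.051 max 0.06
top [344. 100.] [ 0.301 -0.002] z med 0.045 max 0.054
top [307. 135.] [0.203 0.089] z med 0.05 max 0.059
top [388. 162.] [ 0.145 -0.121] z med 0.055 max 0.145
[[ 0.747 -0.208  0.056]
 [ 0.741 -0.21   0.089]
 [ 0.758 -0.232  0.001]
 [ 0.758 -0.24   0.001]
 [ 0.744 -0.208  0.057]
 [ 0.738 -0.21   0.09 ]
 [ 0.755 -0.233 -0.   ]
 [ 0.755 -0.24   0.002]]
[[15, 114, 110], [16, 112, 144], [16, 108, 167], [16, 106, 168], [16, 108, 165], [15, 82, 128], [15, 21, 99], [10, 7, 107], [14, 48, 102], [16, 101, 91], [17, 116, 88], [16, 113, 88], [19, 111, 78], [41, 103, 52], [66, 149, 60]]
232 [ 0.74266508 -0.17372391  0.05273285] [0.03494914 0.06316152]
```

All five are low in the crate (roll tops ≤ 0.063). Lowering along the arc.

servo_tool:
  increments:
    - [[0,-0.0085,0.007,0],[0,-0.0178,0.015,0],[0,-0.0266,0.0234,0],[0,-0.0351,0.0323,0],[0,-0.043,0.0416,0],[0,-0.0505,0.0514,0],[0,-0.0576,0.0615,0],[0,-0.064,0.0718,0],[0,-0.0699,0.0825,0],[0,-0.0699,0.0825,0]]

```text
time: 44.88
tool_pos: [0.4801, -0.0435, 0.2205]
tcp_rot: [[0.04, 0.999, 0.002], [0.999, -0.04, -0.006], [-0.006, 0.003, -1.0]]
contact_force: [3.1, 0.1, -3.3]
width: 0.0108
```

```bash
python3 -c "
from h import *
s=where();q=toS(s['tool_pos']);t=np.arctan2(s['tool_pos'][2]+.014-.12,.1-q[0])-.033;print('theta',t)
D=lambda t:np.array([.245*(1-np.cos(t))+.008*np.sin(t),.245*np.sin(t)-.008*(1-np.cos(t))])
for a in np.linspace(t,0,10)[1:]:print(np.round((D(a)-D(t))*[1,-1],4))"
```

```text
t 44.88 tcp [ 0.4801 -0.0435  0.2205] S [-0.1195  0.0005] jaw -2.3 tilt [ 0.0024 -0.0063] w 0.0108 F [ 3.1  0.1 -3.3] q6 -0.29
theta 0.44768317405380553
[-0.0054  0.0109]
[-0.0102  0.0222]
[-0.0144  0.0336]
[-0.0181  0.0452]
[-0.0212  0.057 ]
[-0.0237  0.0689]
[-0.0256  0.081 ]
[-0.0269  0.0931]
[-0.0276  0.1053]
```

servo_tool:
  increments:
    - [[0,-0.005,0.011,0],[0,-0.0095,0.022,0],[0,-0.0135,0.0336,0],[0,-0.017,0.0452,0],[0,-0.02,0.057,0],[0,-0.0222,0.069,0],[0,-0.0238,0.081,0],[0,-0.025,0.093,0],[0,-0.0255,0.103,0],[0,-0.0258,0.106,0]]

```text
time: 45.72
tool_pos: [0.4554, -0.0432, 0.1163]
tcp_rot: [[0.04, 0.999, 0.003], [0.999, -0.04, -0.006], [-0.006, 0.003, -1.0]]
contact_force: [-13.6, 3.5, 32.4]
width: 0.011
```

```bash
python3 -c "
from h import *
where();camera('top');camera('top');where()"
```

```text
t 45.72 tcp [ 0.4554 -0.0432  0.1163] S [-1.442e-01 -1.000e-04] jaw -2.28 tilt [ 0.0027 -0.0062] w 0.011 F [-13.6   3.5  32.4] q6 -0.31
t 45.82 tcp [ 0.4553 -0.0432  0.1163] S [-1.443e-01 -1.000e-04] jaw -2.28 tilt [ 0.0029 -0.0064] w 0.0104 F [-8.   2.7 17.5] q6 -0.31
```

servo_tool:
  increments:
    - [[0,0,0,0],[0,0,0,0],[0,0,0,0],[0,0,0,0],[0,0,0,0],[0,0,0,0],[0,0,0,0],[0,0,0,0],[0,0,-0.01,0],[0,0,-0.02,0]]
  gripper: 0.036

```text
time: 46.65
tool_pos: [0.4548, -0.0429, 0.1366]
tcp_rot: [[0.04, 0.999, 0.001], [0.999, -0.04, -0.006], [-0.006, 0.002, -1.0]]
contact_force: [0.3, -0.4, -0.1]
width: 0.0361
```

servo_tool:
  increments:
    - [[0,0,-0.03,0],[0,0,-0.06,0],[0,0,-0.09,0],[0,0,-0.1,0],[0,0,-0.1,0],[0,0,-0.1,0],[0,0,-0.1,0],[0,0,-0.1,0],[0,0,-0.1,0],[0,0,-0.1,0]]

```text
time: 47.48
tool_pos: [0.454, -0.0422, 0.2354]
tcp_rot: [[0.04, 0.999, -0.001], [0.999, -0.04, -0.005], [-0.005, -0.0, -1.0]]
contact_force: [-1.6, -0.3, 0.6]
width: 0.0363
```

servo_tool:
  increments:
    - [[0.035,0,0,-1],[0.07,0,0,-2],[0.105,0,0,-2],[0.14,0,0,-2],[0.175,0,0,-2],[0.21,0,0,-2],[0.25,0,0,-2],[0.285,0,0,-2],[0.3,0,0,-2],[0.3,0,0,-2]]
  gripper: 0.06

```text
time: 48.32
tool_pos: [0.4653, 0.2606, 0.2331]
tcp_rot: [[0.001, 1.0, -0.002], [1.0, -0.001, -0.004], [-0.004, -0.002, -1.0]]
contact_force: [-0.6, -1.2, 0.3]
width: 0.0601
```

Run:
```python
from h import *
s=where();c=camera('wrist');P=wcloud(c,s)
near=np.hypot(P[...,0]-.461,P[...,1]-.289)<.03
m=near&(abs(P[...,2]-.110)<.004);p=P[m];r=cv2.minAreaRect(p[:,:2].astype(np.float32));print('griptop',np.round(r[0],4),r[1],r[2])
x,y=r[0];print(delta([x+.003,y-.0012,.069],0))
c=camera('top');P=cloud(c);m=(abs(P[...,2]-.122)<.02);v=P[170:245,300:385].reshape(-1,3);A=np.c_[v[:,:2],np.ones(len(v))];k=np.linalg.lstsq(A,v[:,2],rcond=None)[0];print('pan plane',k, np.median(v[:,2]))
```

```text
t 48.32 tcp [0.4653 0.2606 0.2331] S [-0.1455  0.3039] jaw -0.06 tilt [-0.0019 -0.0045] w 0.0601 F [-0.6 -1.2  0.3] q6 0.29
griptop [0.4589 0.2891] (0.030094198882579803, 0.026391590014100075) 1.5001490116119385
([0.03, -0.0032, 0.1638], -0.11)
pan plane [-0.22740629  0.08873784  0.27265406] 0.12265623089167099
```

servo_tool:
  increments:
    - [[0.02,-0.002,0,0],[0.03,-0.003,0.02,0],[0.03,-0.003,0.05,0],[0.03,-0.003,0.08,0],[0.03,-0.003,0.11,0],[0.03,-0.003,0.135,0],[0.03,-0.003,0.155,0],[0.03,-0.003,0.163,0],[0.03,-0.003,0.163,0],[0.03,-0.003,0.163,0]]

```text
time: 49.25
tool_pos: [0.4628, 0.2859, 0.0704]
tcp_rot: [[0.005, 1.0, -0.002], [1.0, -0.005, -0.006], [-0.006, -0.002, -1.0]]
contact_force: [-0.1, 0.2, 1.7]
width: 0.0601
```

servo_tool:
  increments:
    - [[0,0,0,0],[0,0,0,0],[0,0,0,0],[0,0,0,0],[0,0,0,0],[0,0,0,0],[0,0,0,0],[0,0,0,0],[0,0,0,0],[0,0,0,0]]
  gripper: 0.02
  squeeze: 45

```text
time: 50.08
tool_pos: [0.464, 0.2862, 0.0726]
tcp_rot: [[0.004, 1.0, 0.001], [1.0, -0.004, -0.006], [-0.006, 0.001, -1.0]]
contact_force: [-2.7, -1.5, 6.4]
width: 0.0339
```

```bash
python3 -c "
from h import *
where()"
```

```text
t 50.08 tcp [0.464  0.2862 0.0726] S [-0.1477  0.3294] jaw -0.24 tilt [ 0.0009 -0.0056] w 0.0339 F [-2.7 -1.5  6.4] q6 0.35
```

The button is in (34 mm). I'll lift and compare how the pin sits in the hand with the first grasp.

servo_tool:
  increments:
    - [[0,0,-0.01,0],[0,0,-0.03,0],[0,0,-0.055,0],[0,0,-0.08,0],[0,0,-0.11,0],[0,0,-0.14,0],[0,0,-0.16,0],[0,0,-0.165,0],[0,0,-0.165,0],[0,0,-0.165,0]]

```text
time: 50.92
tool_pos: [0.4634, 0.287, 0.2371]
tcp_rot: [[0.004, 1.0, 0.0], [1.0, -0.004, -0.006], [-0.006, 0.0, -1.0]]
contact_force: [0.5, 0.6, -2.4]
width: 0.0339
```

servo_tool:
  increments:
    - [[-0.03,0.02,0,0],[-0.06,0.04,0,0],[-0.09,0.06,0,0],[-0.12,0.08,0,0],[-0.145,0.095,0,0],[-0.155,0.104,0,0],[-0.162,0.105,0,0],[-0.162,0.105,0,0],[-0.162,0.105,0,0],[-0.162,0.105,0,0]]

```text
time: 51.75
tool_pos: [0.5667, 0.126, 0.2375]
tcp_rot: [[0.003, 1.0, -0.001], [1.0, -0.003, -0.005], [-0.005, -0.001, -1.0]]
contact_force: [0.2, 0.3, -0.8]
width: 0.0343
```

Run:
```python
from h import *
s=where();w=camera('wrist');cv2.imwrite('pics/w8.png',w['color']);print('hole',lughole(w,s))
for f in('w5','w8'):
    im=cv2.imread(f'pics/{f}.png');hsv=cv2.cvtColor(im,cv2.COLOR_BGR2HSV)
    r=(((hsv[...,0]<6)|(hsv[...,0]>172))&(hsv[...,1]>130)&(hsv[...,2]>60));r[:250]=0;r[:,:330]=0;r[:,400:]=0
    uv=np.argwhere(r);print(f,'red rows',np.percentile(uv[:,0],[2,50,98]),'cols',np.percentile(uv[:,1],[2,50,98]))
    g=im.max(-1)<22; col=g[250:400,285:340].sum(1);rows=np.where(col>45)[0]+250;print('  black rows',rows.min(),rows.max())
    row=np.where(im[320,250:375].max(-1)<22)[0]+250;print('  black cols@320',row.min(),row.max())
a=cv2.imread('pics/w5.png')[230:400,180:460];b=cv2.imread('pics/w8.png')[180:400,180:460]
cv2.imwrite('pics/cmp.png',cv2.resize(np.hstack([cv2.copyMakeBorder(a,50,0,0,0,cv2.BORDER_CONSTANT),b]),None,fx=1.4,fy=1.4))
```

```text
t 51.75 tcp [0.5667 0.126  0.2375] S [-0.0392  0.173 ] jaw -0.15 tilt [-0.0008 -0.0052] w 0.0343 F [ 0.2  0.3 -0.8] q6 0.02
hole [(array([315.6, 229.2]), array([17.2, 19.2]), array([0.5655, 0.1252, 0.128 ]))]
w5 red rows [305.38 324.   348.  ] cols [351. 357. 362.]
  black rows 277 277
  black cols@320 264 365
w8 red rows [293.58 312.   336.  ] cols [350. 356. 361.]
  black rows 267 277
  black cols@320 264 368
```

View pics/cmp.png

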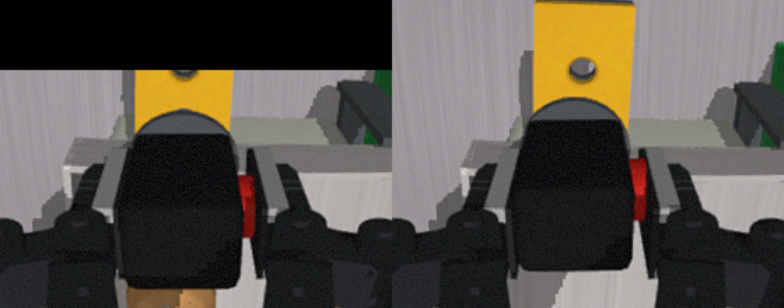

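The pin sits about 4 mm lower and about 3 mm further along tool x than in the first grasp (red button 12 px higher in the image). So the TCP target is (0.5688, 0.1211). I'll stop just above the hole first.

servo_tool:
  increments:
    - [[-0.003,0.001,0,0],[-0.005,0.002,0.01,0],[-0.005,0.002,0.025,0],[-0.005,0.002,0.04,0],[-0.005,0.002,0.048,0],[-0.005,0.002,0.052,0],[-0.005,0.002,0.053,0],[-0.005,0.002,0.053,0],[-0.005,0.002,0.053,0],[-0.005,0.002,0.053,0]]

```text
time: 52.63
tool_pos: [0.5694, 0.1208, 0.1858]
tcp_rot: [[0.002, 1.0, 0.001], [1.0, -0.002, -0.005], [-0.005, 0.001, -1.0]]
contact_force: [-0.7, -0.2, -2.2]
width: 0.0336
```

```bash
python3 -c "
from h import *
camera('top');s=where();print(delta([.5688,.1211,.168],0),delta([.5688,.1211,.1406],0))"
```

```text
t 52.68 tcp [0.5694 0.1208 0.1858] S [-0.0363  0.1679] jaw -0.13 tilt [ 0.0014 -0.0053] w 0.0335 F [-0.4  0.1 -1.7] q6 0.01
([0.0004, -0.0006, 0.0178], -0.13) ([0.0006, -0.0006, 0.0452], -0.13)
```

servo_tool:
  increments:
    - [[0.0005,-0.0006,0.003,0],[0.0005,-0.0006,0.006,0],[0.0005,-0.0006,0.009,0],[0.0005,-0.0006,0.011,0],[0.0005,-0.0006,0.013,0],[0.0005,-0.0006,0.015,0],[0.0005,-0.0006,0.017,0],[0.0005,-0.0006,0.018,0],[0.0005,-0.0006,0.018,0],[0.0005,-0.0006,0.018,0]]

```text
time: 53.52
tool_pos: [0.5688, 0.1212, 0.1677]
tcp_rot: [[0.002, 1.0, 0.001], [1.0, -0.002, -0.005], [-0.005, 0.001, -1.0]]
contact_force: [0.3, 0.1, -1.4]
width: 0.0339
```

```bash
python3 -c "
from h import *
s=where();print(delta([.5688,.1211,.1406],0),np.round(s['torque'],2))"
```

```text
t 53.52 tcp [0.5688 0.1212 0.1677] S [-0.0369  0.1683] jaw -0.13 tilt [ 0.0012 -0.0053] w 0.0339 F [ 0.3  0.1 -1.4] q6 0.01
([0.0001, 0.0, 0.0271], -0.13) [ 0.02 -0.   -0.05]
```

The tip is 10 mm into the hole with no side force. Going on down.

servo_tool:
  increments:
    - [[0,0,0.003,0],[0,0,0.006,0],[0,0,0.009,0],[0,0,0.012,0],[0,0,0.015,0],[0,0,0.018,0],[0,0,0.021,0],[0,0,0.024,0],[0,0,0.025,0],[0,0,0.025,0]]

```text
time: 54.35
tool_pos: [0.5686, 0.121, 0.1423]
tcp_rot: [[0.002, 1.0, 0.001], [1.0, -0.002, -0.005], [-0.005, 0.001, -1.0]]
contact_force: [0.2, -0.5, -1.6]
width: 0.0339
```

```bash
python3 -c "
from h import *
s=where()"
```

```text
t 54.35 tcp [0.5686 0.121  0.1423] S [-0.0371  0.1682] jaw -0.13 tilt [ 0.0005 -0.0053] w 0.0339 F [ 0.2 -0.5 -1.6] q6 0.01
```

servo_tool:
  increments:
    - [[0,0,0.0005,0],[0,0,0.001,0],[0,0,0.0015,0],[0,0,0.002,0],[0,0,0.0025,0],[0,0,0.003,0],[0,0,0.003,0],[0,0,0.003,0],[0,0,0.003,0],[0,0,0.003,0]]

```text
time: 55.18
tool_pos: [0.5687, 0.121, 0.1406]
tcp_rot: [[0.002, 1.0, 0.001], [1.0, -0.002, -0.005], [-0.005, 0.001, -1.0]]
contact_force: [-4.0, 0.3, 6.6]
width: 0.0336
```

```bash
python3 -c "
from h import *
s=where()"
```

```text
t 55.18 tcp [0.5687 0.121  0.1406] S [-0.037   0.1682] jaw -0.12 tilt [ 0.0011 -0.0055] w 0.0336 F [-4.   0.3  6.6] q6 0.01
```

The flange landed at TCP z = 0.1406 as predicted, with a 7 N push. Releasing.

servo_tool:
  increments:
    - [[0,0,0,0],[0,0,0,0],[0,0,0,0],[0,0,0,0],[0,0,0,0],[0,0,0,0],[0,0,0,0],[0,0,0,0],[0,0,0,0],[0,0,0,0]]
  gripper: 0.06

```text
time: 56.02
tool_pos: [0.5687, 0.121, 0.1406]
tcp_rot: [[0.002, 1.0, 0.001], [1.0, -0.002, -0.005], [-0.005, 0.001, -1.0]]
contact_force: [0.8, -0.5, -0.7]
width: 0.06
```

servo_tool:
  increments:
    - [[0,0,-0.01,0],[0,0,-0.03,0],[0,0,-0.06,0],[0,0,-0.09,0],[0,0,-0.11,0],[0,0,-0.12,0],[0,0,-0.12,0],[0,0,-0.12,0],[0,0,-0.12,0],[0,0,-0.12,0]]

```text
time: 56.85
tool_pos: [0.5675, 0.1217, 0.2585]
tcp_rot: [[0.002, 1.0, -0.002], [1.0, -0.002, -0.005], [-0.005, -0.002, -1.0]]
contact_force: [-0.2, 0.4, 0.5]
width: 0.06
```

Run:
```python
from h import *
s=where();c=camera('wrist');cv2.imwrite('pics/w9.png',c['color']);P=wcloud(c,s)
near=np.hypot(P[...,0]-.566,P[...,1]-.123)<.045
def rect(nm,m):
    p=P[m];r=cv2.minAreaRect(p[:,:2].astype(np.float32));print(nm,len(p),np.round(r[0],4),np.round(r[1],4),round(r[2],1),'med',np.median(p,0).round(4))
rect('griptop',near&(abs(P[...,2]-.178)<.006))
hsv=cv2.cvtColor(c['color'],cv2.COLOR_BGR2HSV)
red=near&((hsv[...,0]<6)|(hsv[...,0]>172))&(hsv[...,1]>130)&(hsv[...,2]>60);rect('red',red)
t=camera('top');P=cloud(t);v=P[175:235,300:330].reshape(-1,3);k=np.linalg.lstsq(np.c_[v[:,:2],np.ones(len(v))],v[:,2],rcond=None)[0];print('pan slopes',k[:2].round(3),np.median(v[:,2]).round(4))
b=camera('scene')['color'];cv2.imwrite('pics/fin.png',np.hstack([b[80:420,130:490],t['color'][40:380,170:510]]))
```

```text
t 56.85 tcp [0.5675 0.1217 0.2585] S [-0.0382  0.1688] jaw -0.13 tilt [-0.0025 -0.0055] w 0.06 F [-0.2  0.4  0.5] q6 0.01
griptop 1815 [0.5647 0.1247] [0.0254 0.0298] 89.9 med [0.5647 0.1259 0.1783]
red 352 [0.5843 0.1264] [0.0183 0.0103] 89.7 med [0.5846 0.1268 0.1645]
pan slopes [-0.323  0.024] 0.1227
```

View pics/w9.png

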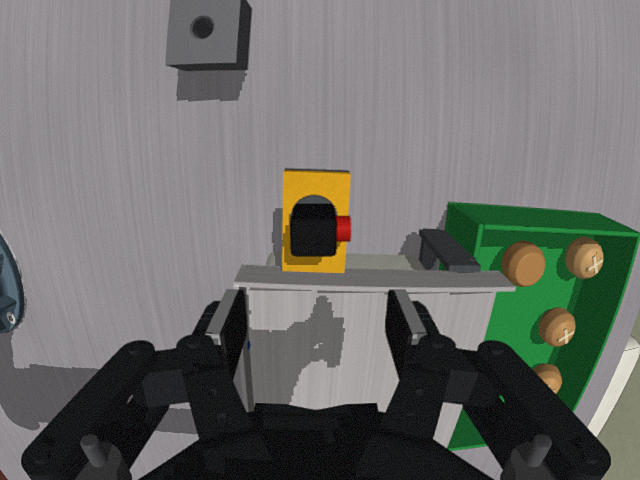

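View pics/fin.png

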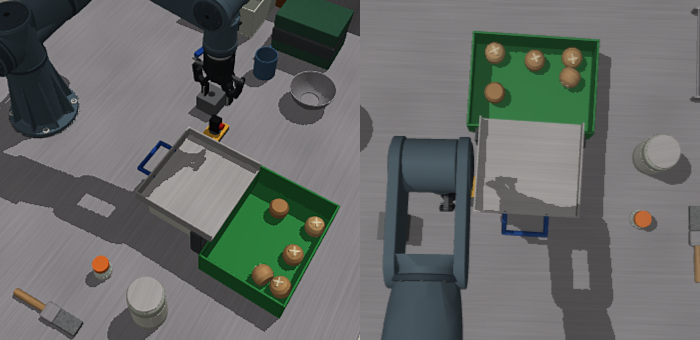

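The pin is seated with its grip top at z = 0.178, as at the start, and the button stands 10 mm out at pixel (343,228). The pan is down and empty, and all five rolls are in the crate. The jar and can are where they were. Handing in.

```bash
python3 -c "
from h import *
print(robot.job_done())"
```

```text
the job is handed in; nothing more can be done
None
```

The job is done and handed in at about 57 s of robot time. I put all five loose rolls on the locked pan and stood the pin in the rest block. I then tipped the pan by its handle to about 0.89 rad until every roll was in the crate, lowered it, and put the pin back in the lock hole with its button held in.

**Last checks:**
- **Pin:** its grip top is at z = 0.178, the same height as at the start, so its flange is on the yellow lug. The button stands about 10 mm out again.
- **Pan:** it is empty, with the middle of its floor at z = 0.1227 (122 mm when level). A plane fit of the pan floor gave a slope of −0.32. I set that aside because its window also takes in pan walls and shadow, and the floor height and pictures both show the pan down.
- **Rolls:** all five are in the crate. One shifted inside it while the pan was being lowered.
- **Other things:** the jar stayed within about 1 mm of its first measured position until the pan was tipped. The final picture shows the jar, can, mug, scraper and brush apparently where they were. I did not measure the can, mug, scraper and brush again.
- **Forces:** the highest wrist force I saw was about 35 N, as the pan met its stop, against the 120 N limit. This was read at the ends of moves, so brief peaks between readings would not show.

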